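Level and load a multi-gel caster and wedge the cassettes tight

ROBOT

A 7-joint arm with a two-finger parallel gripper is mounted at the origin on the work surface. World frame = base frame: x ahead of the robot, y to its left, z up, the work surface at z = 0. Lengths are in mm, angles in rad, forces in N, time in s.
With the tool pointing down it reaches from about 425 to 950 mm from the base axis. Payload 16.7 kg.
Tool frame: the origin (TCP) lies at the centre of the arm's flange, where the gripper is bolted on; the fingertips stand 199 mm ahead of it and the grasp point (between the pads) lies 180 mm ahead of it; z points along the fingers, y is the line along which they close (so a half turn about z gives the same grasp; the last joint's range is limited). The gripper opens to 94 mm and grips with 3 to 60 N. Pads are 16 mm wide; open, the fingers measure 119 mm over their backs; the gripper's body (75 mm by 177 mm) begins 78 mm behind the grasp point.
Start: joints at [-1.323, 0.426, 0.074, 1.606, -0.034, 1.111, -0.067], TCP at [260.876, 622.52, 404.667] pointing down, gripper open.
Joint ranges: [-2.85, 2.85], [-0.5, 2.14], [-1.23, 1.37], [0.21, 2.46], [-1.02, 4.16], [0.16, 2.05], [-2.73, 2.73]. Speed limits (rad/s): [1.89, 1.89, 2.39, 2.39, 3.01, 3.01, 3.01].

INTERFACE

Orientations are given as a 3x3 rotation matrix whose columns are the frame's x, y, z axes.
In Python, from rig import monitor, camera, camera_model, job gives the robot as it stands.
- The arm moves only by the shell command python3 -m pendant 'ROWS' [OPENING]. ROWS is JSON, a list of rows, each a list of 2 entries, a list of its own where there are three numbers: the shift along the tool's x, y, z in cm, then the turn, a rotation vector about the tool's x, y, z in degrees. A call has 1 to 20 rows; each row shifts and turns the commanded pose from where the row before left it, along the tool's axes as they then stand; what a row does not reach is not made up. A row lasts 1/8 s, in which the tool goes at most 62.5 mm and 10.7 degrees, less where a joint would pass 70% of its speed; a pose out of reach is approached as far as the arm can. A call is refused whole if a number of a shift passes 6.25 or a number of a turn 10.7, either way. A call with a gripper value outside its range is refused whole. OPENING is the opening, from -1 (shut) to 1 (fully open), set as the call begins (- or left out, the last holds). The fingers move at their own pace and stop on an object; the grip force is fixed at half the most. Time passes only in rows, so rows that do not move let the fingers close. It gives the time, the measured TCP pose, the force, the opening and the grip force at its end, in the units of the state.
- monitor.sense(): the state, without advancing time (a new reading comes with each control period).
- camera(name): name is "side" or "top"; returns the picture (480x640x3 uint8, red, green, blue); there is no depth.
- camera_model(name): a dict with "fx", "fy", "cx", "cy" (pixels), "R" (3x3) and "t" (3): a world point X has camera coordinates R X + t. Camera axes: x right, y down, z forward; pixel columns grow to the right and rows downward; lengths in mm; the calibration is good to about 2 mm. A picture is of the moment at which its call begins. camera_model takes no time and is no camera call.
- job.finish_job(): hands the job in; it is judged then, once.
The state is a dict: "time_s": time; "q": joint angles; "joint_velocities": joint speeds; "joint_torque": joint torques, N m; "eef_pos": TCP position; "tool_rot": TCP orientation; "force": force on the tool from outside, world axes, zero at the start; "wrist_torque": the same for the moment, N m; "gripper_width": finger opening in mm; "grasp_force": force on a finger pad.
Only numpy, scipy, OpenCV 4.12 (cv2) and the standard library are available. Lean on these libraries where they do the work, as an engineer would, in place of code of your own. Each camera call takes 0.05 s, during which the arm holds its last target. There are 200 camera calls.

TASK

Get the gel caster ready for pouring. First turn the knurled brass levelling nut until the bubble sits between the two lines of the spirit level; then stand every glass cassette from the rack upright on the chamber floor, in a row from the sprung back plate, and make the row up to four with filler blocks. Last, drive the wedge down between the row and the sloping end plate until the row is locked tight and the wedge stays put on its own; never let the glass fall over, and leave the beaker, the jar and the phone alone.

Things in the scene. Friction and masses are not known exactly. Their poses are not given: they have to be found in the camera images.
- nut (a point): Centre of the knurled head (38 mm across, 18 mm high) of the brass levelling nut, 27 mm above the deck; z is its axis. It rides on an upright rod (10 mm thick, top 90 mm above the bench, right-hand thread, 8 mm a turn) at the caster's end nearest the robot. Turned clockwise from above it lowers this end of the sprung deck. It turns stiffly (0.08 N m) and stays where left; grip from above.
- vial (a point): Middle of the spirit level, on top of its glass, half-way between its two black lines (17.6 mm apart). Its x runs along the tube, away from the nut. The level is a 66 mm long yellow tube in a black holder on the deck beside the chamber, 55 mm to the -y side of its middle line.
- bubble (a point): Middle of the pale bubble (13 mm long) in the level. It goes to the higher end: at the start it lies 7 to 15 mm to the nut's side of the vial's middle (x negative in the vial's frame), as the nut's end is too high. One full clockwise turn of the nut moves it 15 mm in the vial's +x.
- chamber (a point): On the chamber's floor (the deck's top), at the foot of the back plate's inner face, on the middle line. x runs along the row, away from the nut, to the sloping end plate; y across; z up. Floor 38 mm above the bench when level. Back plate (x = 0) upright, 70 mm high, 54 wide, sprung: gives up to 3 mm, 6 N per mm. Clear side walls 38 mm high, 71 mm apart inside, 81 outside. Four plates fill x = 0 to 40 mm, the wedge the rest.
- cassette1 (a point): One gel cassette (absent in some starts: then None): two greenish glass plates with grey side spacers, 64 mm wide (its y), 80 mm high (z), 10 mm thick (x), 100 g; the glass on its +x face has a notch 14 mm deep at the top. It starts standing in a rack slot. The point is its very centre, 40 mm above its lower edge.
- cassette2 (a point): One gel cassette (absent in some starts: then None): two greenish glass plates with grey side spacers, 64 mm wide (its y), 80 mm high (z), 10 mm thick (x), 100 g; the glass on its +x face has a notch 14 mm deep at the top. It starts standing in a rack slot. The point is its very centre, 40 mm above its lower edge.
- cassette3 (a point): One gel cassette (absent in some starts: then None): two greenish glass plates with grey side spacers, 64 mm wide (its y), 80 mm high (z), 10 mm thick (x), 100 g; the glass on its +x face has a notch 14 mm deep at the top. It starts standing in a rack slot. The point is its very centre, 40 mm above its lower edge.
- cassette4 (a point): One gel cassette (absent in some starts: then None): two greenish glass plates with grey side spacers, 64 mm wide (its y), 80 mm high (z), 10 mm thick (x), 100 g; the glass on its +x face has a notch 14 mm deep at the top. It starts standing in a rack slot. The point is its very centre, 40 mm above its lower edge.
- filler1 (a point): One filler block, always present: a plain solid white plastic plate of exactly the cassette's outer size, 64 mm wide (y), 80 mm high (z), 10 mm thick (x), 60 g, without notch. It starts standing in a rack slot. The point is its very centre, 40 mm above its lower edge.
- filler2 (a point): One filler block, always present: a plain solid white plastic plate of exactly the cassette's outer size, 64 mm wide (y), 80 mm high (z), 10 mm thick (x), 60 g, without notch. It starts standing in a rack slot. The point is its very centre, 40 mm above its lower edge.
- wedge_head (a point): Centre of the grey plastic wedge's head, where it is best gripped: 26 mm (x) by 44 mm wide (y) by 16 mm high. The wedge's lower end is 93 mm below this point; its upright -x face, 13 mm from this point, goes against the row, its sloping +x face against the end plate. It starts thin end down in the rack's last slot (rack x = 61 mm, the same way round as in the chamber).
- wedge: The same wedge, 80 g, origin at the middle of its lower end. 85 mm long below the head, 44 mm wide, it tapers 1 in 6 from 26 mm thick to 12 mm at the lower end. With four plates pushed together it touches both sides when its head's centre is 115 to 125 mm above the chamber's floor; pushed on with 15 to 20 N it squeezes the sprung back plate, ends 6 to 18 mm lower and stays jammed by friction.
- deck: The caster's deck with all that is fixed to it; its origin and hinge lie 8 mm under its top, at chamber x = 100 mm. Its light grey sloping end plate is 70 mm high and 54 mm wide, so that the plates' ends stand free; in the chamber's frame its inner face is at x = 47.8 mm at the floor and leans away 1 in 6, to 59.5 mm at its top.
- rack: Blue-grey plate rack, 0.7 kg, loose on the bench, 184 mm (x) by 88 mm (y), origin under its centre. Floor 8 mm thick; six slots at x = -71.5 to 38.5 mm, 22 mm apart, 12.5 mm wide, between ribs 40 mm high and only 44 mm wide (y), so that the plates' ends stand free. Plates stand across it, width along y, tops 88 mm above the bench. It may be knocked aside with its load.
- beaker: Bystander: small glass beaker, 68 mm across, 85 mm high, origin under its centre.
- jar: Bystander: white plastic jar, 60 mm across, 100 mm high, origin under its centre.
- phone: Bystander: black phone lying flat, 75 by 150 by 9 mm, origin under its centre.
Mind the look-alikes: they are no part of the job. What is shaped like the part that bears cassette2 but green or red is not meant.

How it is judged (in metres and radians):
On the way, in this order (a step that is already met when the one before it is completed fails the run):
1. the bubble is between the lines: its middle within 3.5 mm of the vial's middle along the tube (x of bubble in the frame of vial between -0.0035 and 0.0035 m), for 0.5 s.
2. every cassette stands upright on the chamber floor in the row (x of cassette1 in the frame of chamber between 0.001 and 0.046 m and y of cassette1 in the frame of chamber between -0.008 and 0.008 m and z of cassette1 in the frame of chamber between 0.036 and 0.044 m and angle between the z axis of each of cassette1, cassette2, cassette3, cassette4 and the z axis of chamber, either way round below 0.07 rad and x of cassette2 in the frame of chamber between 0.001 and 0.046 m and y of cassette2 in the frame of chamber between -0.008 and 0.008 m and z of cassette2 in the frame of chamber between 0.036 and 0.044 m and x of cassette3 in the frame of chamber between 0.001 and 0.046 m and y of cassette3 in the frame of chamber between -0.008 and 0.008 m and z of cassette3 in the frame of chamber between 0.036 and 0.044 m and x of cassette4 in the frame of chamber between 0.001 and 0.046 m and y of cassette4 in the frame of chamber between -0.008 and 0.008 m and z of cassette4 in the frame of chamber between 0.036 and 0.044 m), for 0.2 s.
3. the wedge is driven home between the row and the end plate and presses on the end plate with more than 4 N (z of wedge_head in the frame of chamber between 0.097 and 0.13 m and y of wedge_head in the frame of chamber between -0.015 and 0.015 m and angle between the z axis of wedge_head and the z axis of chamber, either way round below 0.08 rad and contact force between wedge and deck above 4 N), for 0.2 s.
At the end, for the whole second after the job is handed in: Bubble within 3.5 mm of the vial's middle; every cassette on the chamber floor (within 4 mm), upright within 4 degrees; wedge upright within 4.5 degrees in the last gap, head 97 to 130 mm above the floor, within 15 mm of the middle line, at rest, pressing on the end plate with over 4 N (all of step 1 and all of step 2 and all of step 3 and linear speed of wedge below 0.02 m/s); the robot touches nothing.
It fails at once if a cassette fell over (more than 40 degrees from upright) (angle between any of cassette1, cassette2, cassette3, cassette4's own z axis and vertical above 0.7 rad).
It fails at once if the beaker, the jar or the phone was shifted by more than 30 mm (distance of any of beaker, jar, phone from where it was at the start of the episode above 0.03 m).
Of C1, C2, C3, C4 only 2 to 4 are there at a start; the rules pass over those that are not, and their reading is None.
At some moment in a run one of rack may be knocked a few centimetres aside while the robot is not near it.
It also fails if it takes over 208 s, if anything falls off the work surface, if the arm or the gripper's body presses on something with over 40 N, if the wrist force passes 120 N, or if a joint passes its speed limit or range.

## Working session

There is one attempt and no reset: what is moved stays moved. The work goes in short steps, Python scripts to look and compute and a shell command to move; the robot and the scene stay as the last step left them, time stands still between calls to the robot, and variables do not carry over. Pictures are saved under pics/ and viewed, at most 14 in all, crops included, and the job is handed in when it is done.

```bash
ls; mkdir -p pics
python3 - <<'E'
from rig import monitor,camera,camera_model
import cv2,numpy as np
s=monitor.sense()
print({k:np.round(v,3).tolist() for k,v in s.items()})
for n in ("side","top"):
    im=camera(n); cv2.imwrite(f"pics/{n}0.png",im[:,:,::-1]); m=camera_model(n); print(n,m, -np.array(m["R"]).T@np.array(m["t"]))
E
```

```text
pics
{'time_s': 0.0, 'q': [-1.324, 0.427, 0.074, 1.607, -0.034, 1.111, -0.067], 'joint_velocities': [-0.002, -0.001, 0.001, 0.0, -0.001, 0.002, -0.0], 'joint_torque': [-0.002, -93.582, 3.665, -45.422, -0.049, 0.02, 0.0], 'eef_pos': [260.81, 622.382, 403.99], 'tool_rot': [[-0.922, 0.386, -0.0], [0.386, 0.922, -0.001], [-0.0, -0.001, -1.0]], 'force': [-0.7, -0.592, 0.77], 'wrist_torque': [0.019, 0.057, 0.035], 'grasp_force': 0.0, 'gripper_width': 94.205}
side {'fx': 466.89456540975294, 'fy': 466.89456540975294, 'cx': 314.38835766956873, 'cy': 242.64058632346448, 'R': array([[-0.84285494, -0.53803527, -0.01065871],
       [-0.40610962,  0.64893382, -0.64339713],
       [ 0.35308715, -0.53796185, -0.76545837]]), 't': array([483.00952644, 288.69527145, 533.83584744])} [335.85831521 359.71535144 599.52308749]
top {'fx': 492.24177049684073, 'fy': 492.24177049684073, 'cx': 314.9792659490912, 'cy': 236.9140137501149, 'R': array([[ 0.02238023, -0.99966786,  0.01277883],
       [-0.99167084, -0.02381923, -0.12657645],
       [ 0.12683879, -0.00983958, -0.99187454]]), 't': array([-48.34611654, 571.48064426, 908.86987979])} [452.5227263  -25.77492509 974.43869359]
```

View pics/side0.png

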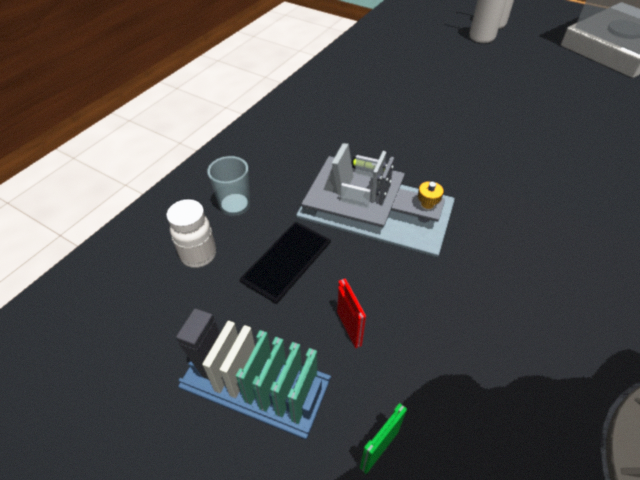

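View pics/top0.png

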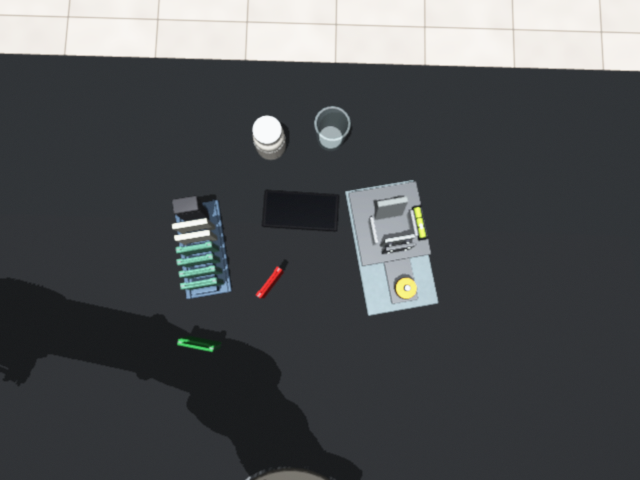

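The side picture shows the rack at (255,375): wedge at (198,340), two white fillers at (220,357) and (238,362), and four teal cassettes from (255,367) to (303,385). The caster is at (370,195), with the nut at (430,193) and the vial at (365,162).

Things that could be taken for a cassette: the teal ones in the rack at top (194,248), (195,260), (197,272) and (198,284), the red plate at top (269,282), the green plate at top (196,345), and the white fillers at (190,224) and (192,236). I choose the four teal plates in the rack and check them in a crop.

```bash
cat > h.py <<'E'
from rig import monitor,camera,camera_model
import cv2,numpy as np
def ray(n,uv):
    m=camera_model(n);R=np.array(m["R"]);t=np.array(m["t"])
    d=R.T@np.array([(uv[0]-m["cx"])/m["fx"],(uv[1]-m["cy"])/m["fy"],1.]);return -R.T@t,d/np.linalg.norm(d)
def onz(n,uv,z):
    c,d=ray(n,uv);return c+d*(z-c[2])/d[2]
def tri(uvt,uvs):
    (a,d),(b,e)=ray("top",uvt),ray("side",uvs)
    k=np.linalg.lstsq(np.c_[d,-e],b-a,rcond=None)[0];p,q=a+k[0]*d,b+k[1]*e
    return (p+q)/2,np.linalg.norm(p-q)
def proj(n,X):
    m=camera_model(n);c=np.array(m["R"])@X+np.array(m["t"]);return np.array([m["fx"]*c[0]/c[2]+m["cx"],m["fy"]*c[1]/c[2]+m["cy"]])
def hsv(im): return cv2.cvtColor(im,cv2.COLOR_RGB2HSV)
def blobs(im,lo,hi,amin=15,roi=None):
    k=cv2.inRange(hsv(im),np.array(lo),np.array(hi))
    if roi: z=np.zeros_like(k);a,b,c,d=roi;z[b:d,a:c]=k[b:d,a:c];k=z
    n,l,s,c=cv2.connectedComponentsWithStats(k)
    return [(c[i].round(1).tolist(),int(s[i,4]),cv2.minAreaRect(np.argwhere(l==i)[:,::-1].astype(np.float32))) for i in range(1,n) if s[i,4]>=amin]
def crop(im,a,b,c,d,s): return cv2.resize(im[b:d,a:c],None,fx=s,fy=s,interpolation=cv2.INTER_CUBIC)[:,:,::-1]
E
python3 - <<'E'
from h import *
T=cv2.imread("pics/top0.png")[:,:,::-1].copy();S=cv2.imread("pics/side0.png")[:,:,::-1].copy()
A=crop(T,160,190,240,310,5);B=crop(T,340,170,440,320,4)
o=np.zeros((600,800,3),np.uint8);o[:600,:400]=A;o[:600,400:800]=B
cv2.imwrite("pics/c1.png",o)
A=crop(S,170,300,340,435,3);B=crop(S,300,140,460,250,2.5)
o=np.zeros((600,800,3),np.uint8);o[:405,:510]=A;
cv2.imwrite("pics/c2.png",np.vstack([crop(S,295,140,460,250,4.8)[:528,:792]]))
for nm,lo,hi in (("teal",(70,80,60),(92,255,255)),("yel",(15,120,80),(40,255,255)),("white",(10,0,170),(40,60,255))):
  for c,im in (("top",T),("side",S)):
    for b in blobs(im,lo,hi): 
      if b[0][1]>100: print(nm,c,b)
E
```

```text
teal top ([195.9, 248.7], 308, ((196.62448120117188, 248.1833953857422), (10.969587326049805, 41.895896911621094), 82.40535736083984))
teal top ([196.8, 260.5], 287, ((197.13998413085938, 259.9800109863281), (9.899495124816895, 41.01219177246094), 81.8698959350586))
teal top ([198.9, 272.0], 267, ((199.0845489501953, 271.3150329589844), (9.700437545776367, 41.04363250732422), 82.56858825683594))
teal top ([200.0, 283.7], 244, ((199.90750122070312, 283.39886474609375), (8.363144874572754, 39.534873962402344), 81.25383758544922))
teal side ([277.3, 375.1], 4079, ((276.4300842285156, 374.63909912109375), (75.70140075683594, 74.9119644165039), 21.501436233520508))
yel top ([419.1, 221.0], 168, ((419.29766845703125, 221.93846130371094), (31.403865814208984, 6.685984134674072), 78.31063079833984))
yel top ([405.5, 286.8], 215, ((404.9000244140625, 287.8000183105469), (20.124608993530273, 19.677398681640625), 63.43495178222656))
yel side ([354.1, 161.8], 18, ((354.0, 162.0), (6.0, 2.0), 90.0))
yel side ([430.3, 194.2], 444, ((431.0, 194.5), (27.0, 24.0), 90.0))
white top ([267.1, 144.8], 13
[... 348 characters left out ...]
64), 80.83765411376953))
white side ([147.4, 140.3], 31631, ((148.46463012695312, 127.17192840576172), (96.16265869140625, 456.6528625488281), 51.271080017089844))
white side ([191.5, 233.6], 354, ((190.87738037109375, 232.18312072753906), (19.243743896484375, 38.0360221862793), 73.61045837402344))
white side ([192.1, 245.1], 43, ((190.6699981689453, 245.18997192382812), (3.6769556999206543, 23.05168342590332), 81.8698959350586))
white side ([218.0, 343.8], 392, ((218.17694091796875, 343.3153991699219), (7.814188003540039, 51.72248077392578), 29.74488067626953))
white side ([234.6, 348.7], 409, ((234.7877655029297, 348.382080078125), (8.158801078796387, 51.1867561340332), 29.05460548400879))
```

View pics/c1.png

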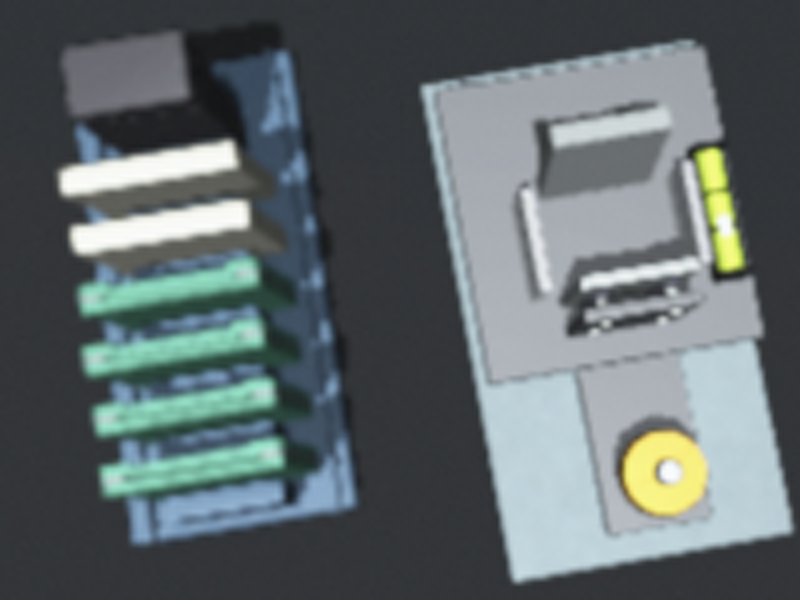

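View pics/c2.png

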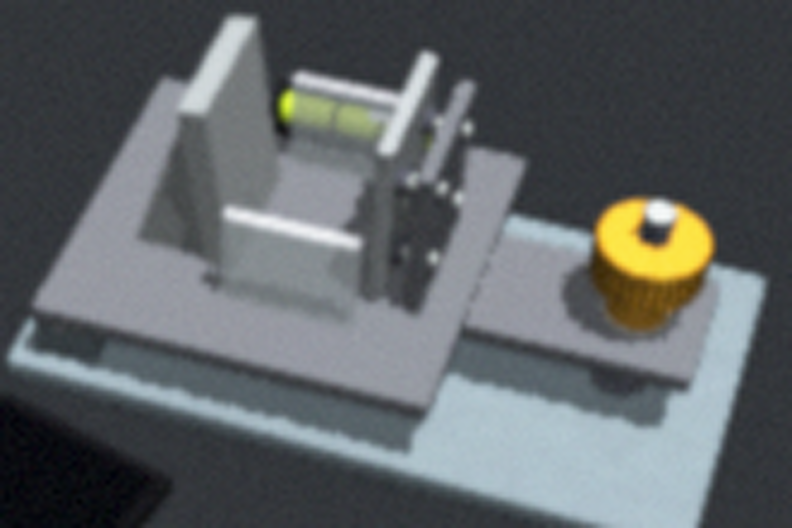

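The crops confirm four identical teal notched cassettes in the rack (top (196,248) to (200,284)), so no filler is needed. In the left-hand crop the wedge head is at (125,75). The nut rod is at top (407.5,288), the bubble at top (421.2,226.2) and the vial's middle near (420,222.7).

Run:
```python
from h import *
r=lambda p:np.round(p,1).tolist()
ct=lambda x,y:(340+(x-400)/4-.4,170+y/4-.4)   # top crop right
cl=lambda x,y:(160+x/5-.4,190+y/5-.4)
cs=lambda x,y:(295+x/4.8-.4,140+y/4.8-.4)
print("rod",tri(ct(670,472),cs(660,212)), r(onz("top",ct(670,472),90)))
print("nuthead",r(onz("top",ct(665,473),76)))
P={k:onz("top",ct(*c),z) for k,c,z in dict(bpL=(582,280,108),bpR=(697,258,108),epL=(550,124,108),epR=(668,108,108),wL=(536,240,77),wR=(697,211,77),v0=(706,150,60),v1=(735,273,60),b=(725,225,60),ln=(718,193,60)).items() for c,z in [((c:=k and (0,0)),0)]} if 0 else {}
for k,(x,y,z) in dict(bpL=(582,278,109),bpR=(697,257,109),epL=(550,135,108),epR=(670,118,108),wL=(536,240,77),wR=(697,211,77),v0=(708,150,60),v1=(733,272,60),b=(725,225,60),ln=(718,193,60),B0=(422,85,8),B1=(695,42,8),B2=(793,532,8),B3=(513,580,8)).items(): print(k,r(onz("top",ct(x,y),z)))
print("vialend",tri(ct(708,150),cs(290,105)))
for uv in [(196.6,248.2),(197.1,260),(199.1,271.3),(199.9,283.4)]: print("cas",r(onz("top",uv,87)))
for uv in [(189.2,223.3),(191.6,235.1)]: print("fil",r(onz("top",uv,88)))
for xy in [(63,50),(183,33),(190,92),(70,115)]: print("wh",r(onz("top",cl(*xy),109)))
for uv in [(180,213),(223,202)]: pass
print(r(onz("top",cl(132,543),8)),r(onz("top",cl(356,508),8)))
```

```text
File "<stdin>", line 8
SyntaxError: assignment expression cannot be used in a comprehension iterable expression
```

Run:
```python
from h import *
r=lambda p:np.round(p,1).tolist()
ct=lambda x,y:(340+(x-400)/4-.4,170+y/4-.4)
cl=lambda x,y:(160+x/5-.4,190+y/5-.4)
cs=lambda x,y:(295+x/4.8-.4,140+y/4.8-.4)
print("rod",tri(ct(670,472),cs(660,212)), r(onz("top",ct(670,472),90)))
print("nuthead",r(onz("top",ct(665,473),76)))
for k,(x,y,z) in dict(bpL=(582,278,109),bpR=(697,257,109),epL=(550,135,108),epR=(670,118,108),wL=(536,240,77),wR=(697,211,77),v0=(708,150,60),v1=(733,272,60),b=(725,225,60),ln=(718,193,60),B0=(422,85,8),B1=(695,42,8),B2=(793,532,8),B3=(513,580,8)).items(): print(k,r(onz("top",ct(x,y),z)))
print("vialend",tri(ct(708,150),cs(290,105)))
for uv in [(196.6,248.2),(197.1,260),(199.1,271.3),(199.9,283.4)]: print("cas",r(onz("top",uv,87)))
for uv in [(189.2,223.3),(191.6,235.1)]: print("fil",r(onz("top",uv,88)))
for xy in [(63,50),(183,33),(190,92),(70,115)]: print("wh",r(onz("top",cl(*xy),109)))
print(r(onz("top",cl(132,543),8)),r(onz("top",cl(356,508),8)))
```

```text
rod (array([ 478.24206733, -201.84018693,   88.87905438]), np.float64(0.36900378001484163)) [478.0, -201.7, 90.0]
nuthead [477.9, -202.2, 76.0]
bpL [562.3, -158.9, 109.0]
bpR [572.9, -210.1, 109.0]
epL [626.7, -144.4, 108.0]
epR [635.8, -198.3, 108.0]
wL [583.5, -142.5, 77.0]
wR [598.8, -216.9, 77.0]
v0 [630.9, -225.9, 60.0]
v1 [573.0, -237.4, 60.0]
b [595.3, -233.7, 60.0]
ln [610.4, -230.5, 60.0]
B0 [670.6, -93.7, 8.0]
B1 [696.2, -230.9, 8.0]
B2 [452.6, -278.1, 8.0]
B3 [426.4, -141.5, 8.0]
vialend (array([ 632.61548772, -229.07230708,   46.83796734]), np.float64(1.9077935687565764))
cas [540.3, 178.8, 87.0]
cas [519.0, 176.8, 87.0]
cas [498.8, 172.1, 87.0]
cas [477.2, 169.6, 87.0]
fil [585.3, 194.4, 88.0]
fil [563.8, 188.8, 88.0]
wh [624.1, 221.7, 109.0]
wh [631.4, 179.4, 109.0]
wh [610.1, 175.7, 109.0]
wh [600.7, 217.8, 109.0]
[450.1, 212.4, 8.0] [465.6, 126.2, 8.0]
```

```bash
cat >> h.py <<'E'
def go(x,y,zg,yaw=None):
    """remaining move to grasp point (x,y,zg), in tool cm; yaw = world angle (deg) wanted for the closing line (tool y)"""
    s=monitor.sense();R=np.array(s["tool_rot"]);d=np.array([x,y,zg+180])-np.array(s["eef_pos"])
    o={"t":round(float(s["time_s"]),2),"tool_cm":np.round(R.T@d/10,2).tolist(),"q7":round(float(s["q"][6]),2),"w":round(float(s["gripper_width"]),1),"F":np.round(s["force"],1).tolist()}
    if yaw is not None:
        a=np.degrees(np.arctan2(R[1,1],R[0,1])); o["turnz"]=round(float((a-yaw+90)%180-90),1)
    print(o)
E
python3 -m pendant '[[[-4.2,-3.4,0],[0,0,0]],[[-4.2,-3.4,0],[0,0,0]],[[-4.2,-3.4,0],[0,0,0]],[[-4.2,-3.4,0],[0,0,0]],[[-4.2,-3.4,0],[0,0,0]],[[-4.2,-3.4,0],[0,0,0]],[[-4.2,-3.4,0],[0,0,0]],[[-4.2,-3.4,0],[0,0,0]],[[-4.2,-3.4,0],[0,0,0]],[[-4.2,-3.4,0],[0,0,0]],[[-1.4,-4.9,0],[0,0,0]],[[-1.4,-4.9,0],[0,0,0]],[[-1.4,-4.9,0],[0,0,0]],[[-1.4,-4.9,0],[0,0,0]],[[-1.4,-4.9,0],[0,0,0]],[[-1.4,-4.9,0],[0,0,0]],[[-1.4,-4.9,0],[0,0,0]],[[0,0,0],[0,0,0]]]' 1
python3 -c "
from h import *
go(478,-202,68)"
```

```text
time_s: 2.35
eef_pos: [473.4, -211.0, 404.7]
tool_rot: [[-0.92, 0.392, -0.0], [0.392, 0.92, -0.001], [-0.0, -0.001, -1.0]]
force: [0.7, -0.1, 0.6]
gripper_width: 94.2
grasp_force: 0.0
{'t': 2.35, 'tool_cm': [-0.06, 1.03, 15.67], 'q7': 1.59, 'w': 94.2, 'F': [0.7, -0.1, 0.6]}
```

```bash
python3 -m pendant '[[[0,1,4],[0,0,0]],[[0,0,4],[0,0,0]],[[0,0,4],[0,0,0]],[[0,0,2],[0,0,0]],[[0,0,1.6],[0,0,0]],[[0,0,0],[0,0,0]]]' 1
python3 -c "
from h import *
go(478,-202,68)"
```

```text
time_s: 3.1
eef_pos: [478.4, -198.0, 248.0]
tool_rot: [[-0.922, 0.386, -0.002], [0.386, 0.922, 0.0], [0.002, -0.0, -1.0]]
force: [0.6, -0.2, 0.8]
gripper_width: 94.0
grasp_force: 0.0
{'t': 3.1, 'tool_cm': [-0.12, -0.39, -0.0], 'q7': 1.73, 'w': 94.0, 'F': [0.6, -0.2, 0.8]}
```

```bash
python3 -m pendant '[[[0,0,0],[0,0,0]],[[0,0,0],[0,0,0]],[[0,0,0],[0,0,0]],[[0,0,0],[0,0,0]],[[0,0,0],[0,0,0]],[[0,0,0],[0,0,0]]]' -1
```

```text
time_s: 3.85
eef_pos: [478.2, -199.1, 248.8]
tool_rot: [[-0.922, 0.387, -0.0], [0.387, 0.922, -0.001], [-0.0, -0.001, -1.0]]
force: [-8.8, -19.0, 5.1]
gripper_width: 37.8
grasp_force: 18.6
```

```bash
python3 -m pendant '[[[0,-0.3,0],[0,0,0]],[[0,0,0],[0,0,0]],[[0,0,0.02],[0,0,10]],[[0,0,0.02],[0,0,10]],[[0,0,0.02],[0,0,10]],[[0,0,0.02],[0,0,10]],[[0,0,0.02],[0,0,10]],[[0,0,0.02],[0,0,10]],[[0,0,0.02],[0,0,10]],[[0,0,0.02],[0,0,10]],[[0,0,0.02],[0,0,10]],[[0,0,0.02],[0,0,10]],[[0,0,0.02],[0,0,10]],[[0,0,0.02],[0,0,10]],[[0,0,0.02],[0,0,10]],[[0,0,0.02],[0,0,10]],[[0,0,0.02],[0,0,10]],[[0,0,0.02],[0,0,10]],[[0,0,0],[0,0,0]]]' -1
python3 - <<'E'
from h import *
T=camera("top");S=camera("side")
A=crop(T,340,180,440,330,4);cv2.imwrite("pics/c3.png",np.hstack([A,crop(T,395,195,440,250,8)[:,:360].copy() if 0 else cv2.resize(crop(T,400,195,440,255,10),(400,600))]))
go(478,-202,65)
E
```

```text
time_s: 6.22
eef_pos: [479.4, -200.7, 245.6]
tool_rot: [[0.999, -0.049, 0.003], [-0.049, -0.999, -0.001], [0.003, 0.001, -1.0]]
force: [13.8, 1.2, -3.9]
gripper_width: 37.3
grasp_force: 30.0
{'t': 6.33, 'tool_cm': [-0.13, 0.13, 0.07], 'q7': -0.46, 'w': 37.5, 'F': [13.4, 0.1, -5.2]}
```

View pics/c3.png

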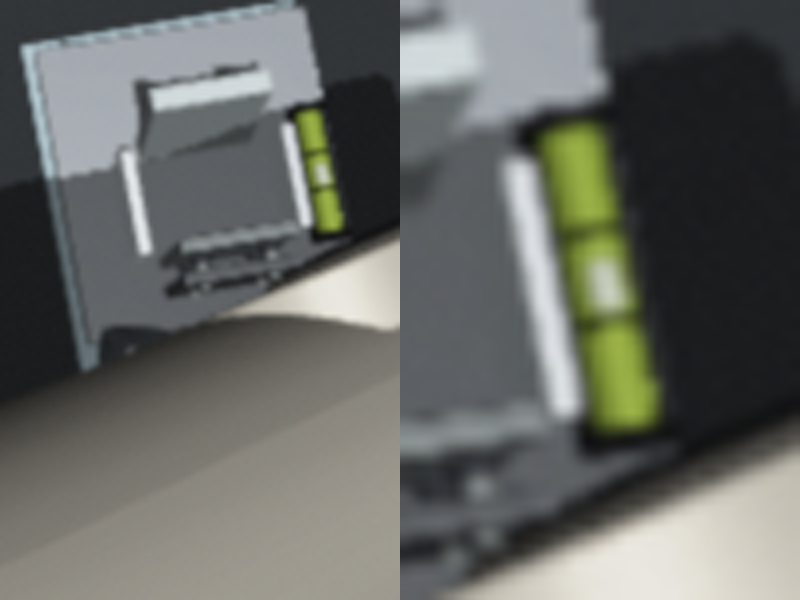

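The lines are at crop rows 228 and 316 and the bubble at about row 284. It is about 2.4 mm short, so I turn 50° more.

```bash
python3 -m pendant '[[[0,0,0.02],[0,0,10]],[[0,0,0.02],[0,0,10]],[[0,0,0.02],[0,0,10]],[[0,0,0.02],[0,0,10]],[[0,0,0.02],[0,0,10]],[[0,0,0],[0,0,0]]]' -1
python3 -m pendant '[[[0,0,0],[0,0,0]],[[0,0,0],[0,0,0]],[[0,0,0],[0,0,0]],[[0,0,0],[0,0,0]],[[0,0,-4],[0,0,0]],[[0,0,-4],[0,0,0]],[[0,0,-4],[0,0,0]],[[0,0,-4],[0,0,0]],[[0,0,0],[0,0,0]]]' 1
python3 -c "
from h import *
go(478,175,240,10.5)"
```

```text
time_s: 7.08
eef_pos: [478.9, -201.3, 244.7]
tool_rot: [[0.604, -0.797, 0.003], [-0.797, -0.604, -0.002], [0.003, -0.001, -1.0]]
force: [11.6, -4.6, -7.5]
gripper_width: 37.4
grasp_force: 30.0
time_s: 8.2
eef_pos: [477.5, -201.9, 406.9]
tool_rot: [[0.606, -0.796, 0.005], [-0.796, -0.606, 0.002], [0.002, -0.005, -1.0]]
force: [0.2, 0.4, -0.8]
gripper_width: 93.9
grasp_force: 0.0
{'t': 8.2, 'tool_cm': [-29.96, -22.88, -1.24], 'q7': -1.66, 'w': 93.9, 'F': [0.2, 0.4, -0.8], 'turnz': 26.8}
```

```bash
cat >> h.py <<'E'
def rack(save=None):
    T=camera("top"); m=cv2.medianBlur(T,3)
    out=[]
    for nm,lo,hi,z in (("fil",(8,0,150),(50,70,255),88),("cas",(70,40,130),(92,200,255),88)):
        for c,a,r in blobs(T,lo,hi,40,(120,150,300,340)):
            b=cv2.boxPoints(r);e=sorted([(np.linalg.norm(b[i]-b[(i+1)%4]),i) for i in range(4)])
            i=e[0][1]; p=[onz("top",(b[i]+b[(i+1)%4])/2,z),onz("top",(b[(i+2)%4]+b[(i+3)%4])/2,z)]
            p.sort(key=lambda q:-q[1]); d=p[0]-p[1]; c=(p[0]+p[1])/2
            out.append(c[:2]); print(nm,"area",a,"c",np.round(c[:2],1),"len",round(float(np.linalg.norm(d)),1),"ywAngle",round(float(np.degrees(np.arctan2(d[1],d[0]))),1),"thick px",np.round(min(r[1]),1))
    if save: cv2.imwrite(save,crop(T,120,170,280,320,5)[:600,:800])
E
python3 - <<'E'
from h import *
rack()
T=camera("top");H=hsv(T)
for v in range(240,292,1): print(v,H[v,197].tolist(),end=' ')
E
```

```text
fil area 204 c [585.2 194.3] len 64.0 ywAngle 101.0 thick px 5.8
fil area 194 c [563.9 188.8] len 64.1 ywAngle 100.6 thick px 5.7
cas area 196 c [542.7 184.5] len 64.5 ywAngle 101.0 thick px 6.2
cas area 200 c [521.  181.8] len 64.9 ywAngle 101.2 thick px 6.1
cas area 211 c [499.9 176.7] len 64.4 ywAngle 101.2 thick px 6.4
cas area 221 c [477.9 172.9] len 64.5 ywAngle 101.1 thick px 6.6
240 [40, 16, 95] 241 [97, 24, 95] 242 [105, 80, 143] 243 [104, 89, 138] 244 [90, 80, 137] 245 [81, 87, 196] 246 [80, 87, 215] 247 [80, 89, 207] 248 [79, 91, 188] 249 [78, 98, 136] 250 [78, 99, 80] 251 [78, 101, 71] 252 [86, 89, 77] 253 [102, 92, 138] 254 [104, 90, 172] 255 [104, 91, 146] 256 [90, 79, 138] 257 [81, 85, 198] 258 [80, 86, 213] 259 [79, 88, 205] 260 [79, 90, 199] 261 [79, 94, 152] 262 [79, 99, 88] 263 [79, 101, 71] 264 [89, 87, 73] 265 [103, 91, 151] 266 [105, 86, 183] 267 [105, 88, 147] 268 [92, 79, 132] 269 [82, 84, 195] 270 [80, 84, 219] 271 [79, 88, 196] 272 [79, 89, 187] 273 [79, 91, 169] 274 [79, 96, 111] 275 [80, 100, 74] 276 [92, 86, 74] 277 [104, 89, 146] 278 [105, 90, 144] 279 [105, 91, 106] 280 [99, 87, 111] 281 [83, 84, 186] 282 [80, 82, 221] 283 [80, 88, 192] 284 [79, 88, 189] 285 [79, 86, 207] 286 [78, 93, 159] 287 [80, 99, 88] 288 [94, 86, 92] 289 [104, 88, 160] 290 [105, 82, 193] 291 [105, 80, 200]
```

```bash
python3 -m pendant '[[[0,0,0],[0,0,-10.6]],[[0,0,0],[0,0,-10.6]],[[0,0,0],[0,0,-10.6]],[[0,0,0],[0,0,-10.6]],[[0,0,0],[0,0,-10.6]],[[0,0,0],[0,0,-10.6]],[[1,-4.6,0],[0,0,0]],[[1,-4.6,0],[0,0,0]],[[1,-4.6,0],[0,0,0]],[[1,-4.6,0],[0,0,0]],[[1,-4.6,0],[0,0,0]],[[1,-4.6,0],[0,0,0]],[[1,-4.6,0],[0,0,0]],[[0.5,-4.6,0],[0,0,0]],[[0,0,0],[0,0,0]],[[0,0,0],[0,0,0]]]' 1
python3 - <<'E'
from h import *
go(481.3,173.6,69.5,101)
T=camera("top");S=camera("side")
o=cv2.resize(crop(T,345,175,445,325,4),(400,600));cv2.imwrite("pics/c4.png",np.hstack([o,crop(T,400,195,440,255,10)]))
print([b for b in blobs(T,(15,100,80),(40,255,255)) if b[0][0]>340])
E
```

```text
time_s: 10.3
eef_pos: [481.4, 173.9, 403.4]
tool_rot: [[0.982, 0.188, -0.002], [0.188, -0.982, -0.002], [-0.002, 0.002, -1.0]]
force: [-0.1, 0.6, -0.2]
gripper_width: 94.0
grasp_force: 0.0
{'t': 10.3, 'tool_cm': [0.01, 0.0, 15.39], 'q7': -1.6, 'w': 94.0, 'F': [-0.1, 0.6, -0.2], 'turnz': -0.2}
[([419.2, 222.2], 186, ((419.2787170410156, 222.3377685546875), (31.776071548461914, 6.85286283493042), 78.2317123413086)), ([404.5, 287.7], 311, ((405.0, 288.0), (20.0, 20.0), 90.0))]
```

View pics/c4.png

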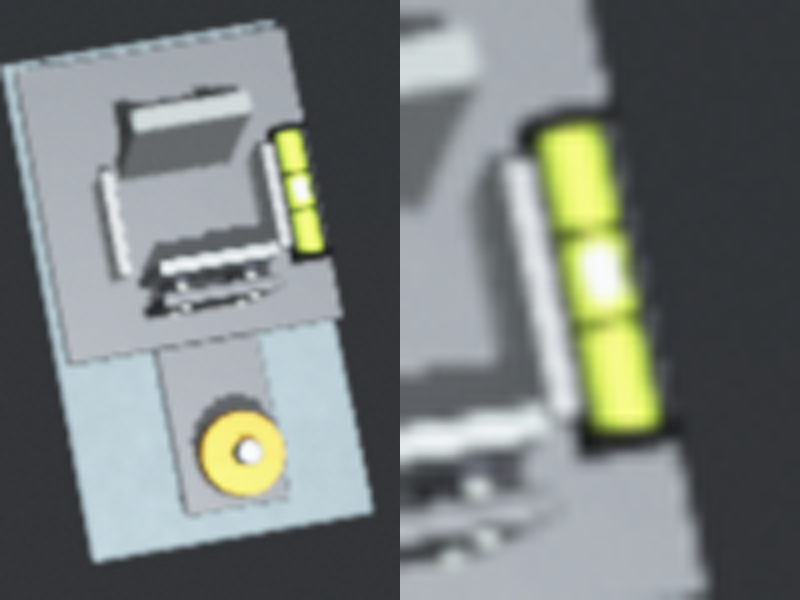

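The bubble at crop (602,270) lies between the lines at rows 228 and 318, so the caster is level. I descend on the first cassette and locate the chamber.

```bash
python3 -m pendant '[[[0,0,4],[0,0,0]],[[0,0,4],[0,0,0]],[[0,0,4],[0,0,0]],[[0,0,2],[0,0,0]],[[0,0,1.4],[0,0,0]],[[0,0,0],[0,0,0]],[[0,0,0],[0,0,0]]]' 1
python3 - <<'E'
from h import *
go(481.3,173.6,69.5,101)
ct=lambda x,y:(345+x/4-.4,175+y/4-.4)
yaw=np.radians(11);X=np.array([np.cos(yaw),np.sin(yaw)]);Y=np.array([-X[1],X[0]])
o=np.array([478,-202.])
for k,(x,y,z) in dict(bpL=(160,261,108),bpR=(275,243,108),bpL2=(160,273,108),bpR2=(275,254,108),epL=(134,132,108),epR=(251,111,108),epL2=(132,112,108),epR2=(250,91,108),wLn=(125,275,76),wLf=(103,170,76),wRn=(286,248,76),wRf=(265,143,76),dk1=(70,362,38),dk2=(342,318,38),df1=(10,68,38),df2=(284,26,38),rod=(248,451,90)).items():
    p=onz("top",ct(x,y),z)[:2]; print(k,np.round(p,1),"along/across from rod",round((p-o)@X,1),round((p-o)@Y,1))
E
```

```text
time_s: 11.28
eef_pos: [482.0, 174.2, 251.2]
tool_rot: [[0.982, 0.188, 0.001], [0.188, -0.982, 0.001], [0.001, -0.0, -1.0]]
force: [-0.6, -0.4, 1.3]
gripper_width: 93.8
grasp_force: 0.0
{'t': 11.28, 'tool_cm': [-0.08, 0.05, 0.17], 'q7': -1.36, 'w': 93.8, 'F': [-0.6, -0.4, 1.3], 'turnz': -0.2}
bpL [ 561.  -158.1] along/across from rod 89.9 27.2
bpR [ 570.3 -209.4] along/across from rod 89.2 -24.8
bpL2 [ 555.7 -158.2] along/across from rod 84.6 28.2
bpR2 [ 565.4 -209.3] along/across from rod 84.4 -23.9
epL [ 619.  -146.2] along/across from rod 149.0 27.9
epR [ 629.8 -198.7] along/across from rod 149.7 -25.8
epL2 [ 628.  -145.3] along/across from rod 158.1 27.1
epR2 [ 639.  -198.3] along/across from rod 158.7 -27.1
wLn [ 558.2 -146.9] along/across from rod 89.2 38.8
wLf [ 606.9 -136.4] along/across from rod 139.0 39.8
wRn [ 572.5 -221.2] along/across from rod 89.1 -36.9
wRf [ 621.4 -211.6] along/across from rod 139.0 -36.8
dk1 [ 520.3 -126.1] along/across from rod 56.0 66.4
dk2 [ 544.4 -256.2] along/across from rod 54.8 -65.9
df1 [662.5 -95.5] along/across from rod 201.4 69.4
df2 [ 686.8 -228.9] along/across from rod 199.8 -66.3
rod [ 478.5 -200.8] along/across from rod 0.7 1.1
```

```bash
python3 -m pendant '[[[0,0,0],[0,0,0]],[[0,0,0],[0,0,0]],[[0,0,0],[0,0,0]],[[0,0,0],[0,0,0]],[[0,0,0],[0,0,0]]]' -1
python3 -c "
from h import *
go(481.3,173.6,69.5,101)"
python3 -m pendant '[[[0,0,-1],[0,0,0]],[[0,0,-2.5],[0,0,0]],[[0,0,-2.5],[0,0,0]],[[0,0,-2.5],[0,0,0]],[[0,0,-2.5],[0,0,0]],[[0,0,0],[0,0,0]]]' -1
python3 - <<'E'
from h import *
o=np.array([565.9,-183.9]);X=np.array([.9816,.1908]);Y=np.array([-.1908,.9816])
p=o+X*(5+3.5+3); go(p[0],p[1],200,101)
cv2.imwrite("pics/c5.png",crop(camera("side"),170,220,370,370,4))
E
```

```text
time_s: 11.9
eef_pos: [481.7, 174.5, 250.6]
tool_rot: [[0.982, 0.188, 0.0], [0.188, -0.982, 0.0], [0.0, -0.0, -1.0]]
force: [-2.4, 0.1, 5.4]
gripper_width: 63.9
grasp_force: 30.0
{'t': 11.9, 'tool_cm': [-0.06, 0.08, 0.11], 'q7': -1.36, 'w': 63.9, 'F': [-2.4, 0.1, 5.4], 'turnz': -0.1}
time_s: 12.65
eef_pos: [482.0, 174.3, 362.0]
tool_rot: [[0.982, 0.189, 0.002], [0.189, -0.982, 0.002], [0.002, -0.002, -1.0]]
force: [0.0, -0.2, -1.6]
gripper_width: 63.7
grasp_force: 30.0
{'t': 12.65, 'tool_cm': [2.64, 36.76, -1.85], 'q7': -1.52, 'w': 63.7, 'F': [0.0, -0.2, -1.6], 'turnz': -0.1}
```

View pics/c5.png

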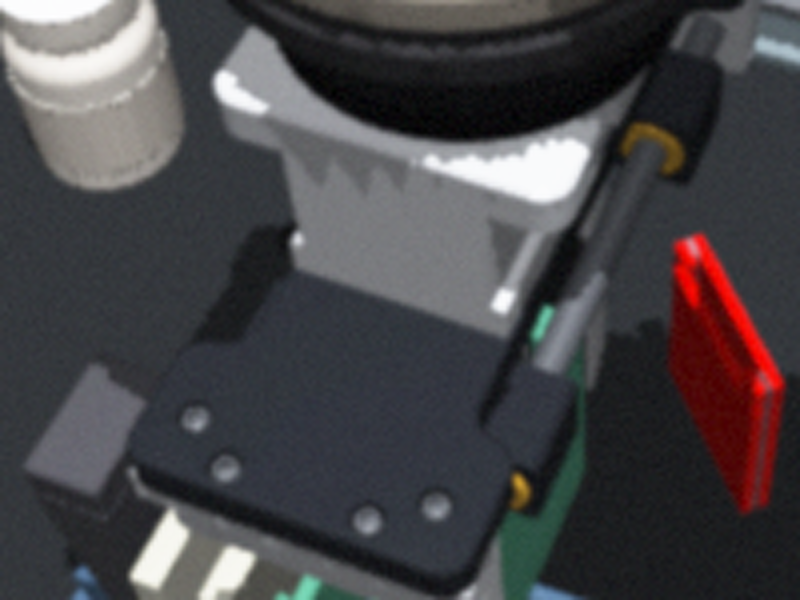

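```bash
python3 -m pendant '[[[0.3,4.6,-1],[0,0,0]],[[0.3,4.6,-0.9],[0,0,0]],[[0.3,4.6,0],[0,0,0]],[[0.3,4.6,0],[0,0,0]],[[0.3,4.6,0],[0,0,0]],[[0.3,4.6,0],[0,0,0]],[[0.4,4.6,0],[0,0,0]],[[0.4,4.6,0],[0,0,0]],[[0,0,0],[0,0,0]],[[0,0,0],[0,0,0]]]' -1
python3 - <<'E'
from h import *
o=np.array([565.9,-183.9]);X=np.array([.9816,.1908]);Y=np.array([-.1908,.9816])
p=o+X*(5+3.5+3); go(p[0],p[1],100.5,101)
rack()
E
```

```text
time_s: 13.95
eef_pos: [576.2, -182.0, 378.4]
tool_rot: [[0.982, 0.188, -0.002], [0.188, -0.982, 0.0], [-0.002, -0.001, -1.0]]
force: [0.4, 0.3, -1.6]
gripper_width: 63.8
grasp_force: 30.0
{'t': 13.95, 'tool_cm': [0.12, -0.0, 9.79], 'q7': -0.78, 'w': 63.8, 'F': [0.4, 0.3, -1.6], 'turnz': -0.2}
fil area 204 c [585.2 194.3] len 64.0 ywAngle 101.0 thick px 5.8
fil area 196 c [563.9 188.8] len 64.1 ywAngle 100.7 thick px 5.7
cas area 196 c [542.8 184.5] len 64.5 ywAngle 101.0 thick px 6.1
cas area 202 c [521.  181.8] len 64.9 ywAngle 101.2 thick px 6.1
cas area 213 c [499.9 176.7] len 64.4 ywAngle 101.2 thick px 6.4
```

```bash
python3 -m pendant '[[[0.2,0,2],[0,0,0]],[[0,0,2],[0,0,0]],[[0,0,2],[0,0,0]],[[0,0,1.5],[0,0,0]],[[0,0,1],[0,0,0]],[[0,0,0.6],[0,0,0]],[[0,0,0.3],[0,0,0]],[[0,0,0],[0,0,0]],[[0,0,0],[0,0,0]]]' -1
python3 - <<'E'
from h import *
p=np.array([565.9,-183.9])+np.array([.9816,.1908])*9; go(p[0],p[1],100.5,101)
S=camera("side");cv2.imwrite("pics/c6.png",crop(S,290,130,450,250,5))
E
```

```text
time_s: 15.12
eef_pos: [578.6, -181.8, 285.9]
tool_rot: [[0.982, 0.188, 0.001], [0.188, -0.982, -0.0], [0.001, 0.0, -1.0]]
force: [0.3, 0.2, 0.3]
gripper_width: 63.4
grasp_force: 30.0
{'t': 15.12, 'tool_cm': [-0.39, -0.04, 0.54], 'q7': -0.7, 'w': 63.4, 'F': [0.3, 0.2, 0.3], 'turnz': -0.1}
```

View pics/c6.png

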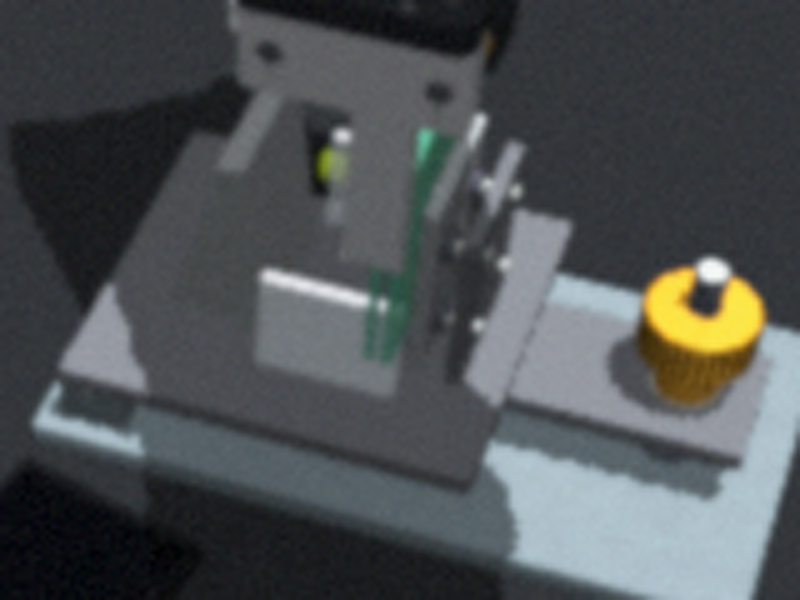

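The cassette hangs inside the walls beside the back plate (teal edge at crop (385,320), wall top at (320,285)). Next I lower it, slide it against the back plate and release.

```bash
python3 -m pendant '[[[0,0,0.3],[0,0,0]],[[0,0,0.2],[0,0,0]],[[0,0,0],[0,0,0]],[[-0.2,0,0],[0,0,0]],[[-0.2,0,0],[0,0,0]],[[0,0,0],[0,0,0]]]' -1
python3 -c "
from h import *
p=np.array([565.9,-183.9])+np.array([.9816,.1908])*9; go(p[0],p[1],100.5,101)"
```

```text
time_s: 15.92
eef_pos: [574.7, -182.5, 280.5]
tool_rot: [[0.982, 0.189, 0.001], [0.189, -0.982, -0.0], [0.001, 0.0, -1.0]]
force: [2.3, -0.4, -0.9]
gripper_width: 64.1
grasp_force: 30.0
{'t': 15.93, 'tool_cm': [0.01, -0.03, 0.0], 'q7': -0.69, 'w': 64.1, 'F': [2.3, -0.4, -0.9], 'turnz': -0.1}
```

```bash
python3 -m pendant '[[[0,0,0.1],[0,0,0]],[[-0.1,0,0],[0,0,0]],[[0,0,0],[0,0,0]]]' -1
python3 -m pendant '[[[0,0,0],[0,0,0]],[[0,0,0],[0,0,0]],[[0,0,0],[0,0,0]],[[0,0,0],[0,0,0]],[[0,0,-2],[0,0,0]],[[0,0,-4],[0,0,0]],[[0,0,-4],[0,0,0]],[[0,0,0],[0,0,0]]]' 1
python3 - <<'E'
from h import *
go(503.8,177.5,190,101)
rack()
E
```

```text
time_s: 16.3
eef_pos: [574.3, -182.6, 280.4]
tool_rot: [[0.982, 0.189, 0.002], [0.189, -0.982, 0.0], [0.002, 0.0, -1.0]]
force: [2.9, 2.1, 10.6]
gripper_width: 64.0
grasp_force: 30.0
time_s: 17.3
eef_pos: [574.0, -183.4, 383.3]
tool_rot: [[0.982, 0.188, 0.005], [0.188, -0.982, -0.0], [0.005, 0.001, -1.0]]
force: [-0.3, 0.2, -0.7]
gripper_width: 94.2
grasp_force: 0.0
{'t': 17.3, 'tool_cm': [-0.11, -36.77, 1.28], 'q7': -0.78, 'w': 94.2, 'F': [-0.3, 0.2, -0.7], 'turnz': -0.2}
fil area 204 c [585.2 194.3] len 64.0 ywAngle 101.0 thick px 5.8
fil area 201 c [563.9 188.8] len 64.1 ywAngle 100.7 thick px 5.7
cas area 196 c [542.8 184.5] len 64.5 ywAngle 101.0 thick px 6.1
cas area 203 c [521.  181.8] len 64.9 ywAngle 101.2 thick px 6.1
cas area 213 c [499.9 176.7] len 64.4 ywAngle 101.2 thick px 6.4
```

```bash
python3 -m pendant '[[[0,-4.6,0],[0,0,0]],[[0,-4.6,0],[0,0,0]],[[0,-4.6,0],[0,0,0]],[[0,-4.6,0],[0,0,0]],[[0,-4.6,0],[0,0,0]],[[0,-4.6,0],[0,0,0]],[[-0.1,-4.6,0],[0,0,0]],[[0,-4.6,0],[0,0,0]],[[0,0,0],[0,0,0]],[[0,0,0],[0,0,0]]]' 1
python3 - <<'E'
from h import *
go(503.6,177.8,70.5,101)
T=camera("top");cv2.imwrite("pics/c7.png",crop(T,350,180,440,250,8)[:560,:720])
E
```

```text
time_s: 18.6
eef_pos: [503.1, 178.0, 379.2]
tool_rot: [[0.982, 0.188, -0.001], [0.188, -0.982, -0.001], [-0.001, 0.001, -1.0]]
force: [-0.0, -0.2, -0.5]
gripper_width: 94.0
grasp_force: 0.0
{'t': 18.6, 'tool_cm': [0.05, 0.02, 12.87], 'q7': -1.5, 'w': 94.0, 'F': [-0.0, -0.2, -0.5], 'turnz': -0.1}
```

View pics/c7.png

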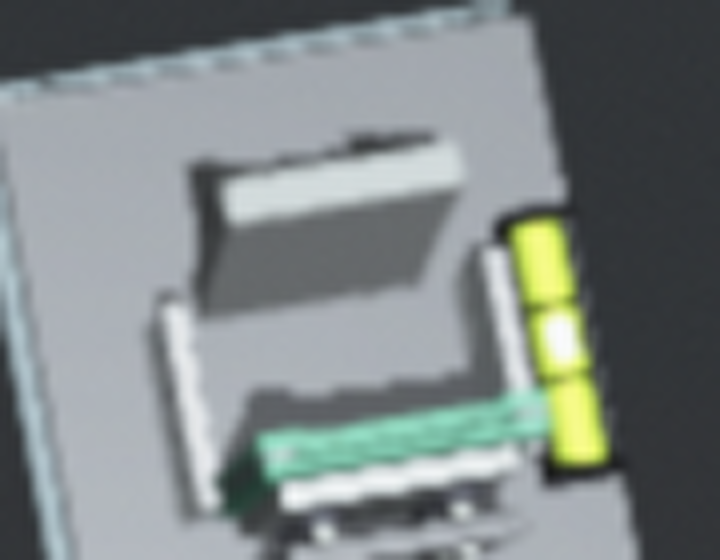

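The first cassette stands against the back plate at crop (406,436), and the bubble is still centred.

```bash
cat >> h.py <<'E'
O=np.array([565.9,-183.9]);XC=np.array([.9816,.1908]);YC=np.array([-.1908,.9816])
def row():
    T=camera("top")
    k=cv2.inRange(hsv(T),np.array((70,40,130)),np.array((92,200,255)));k[:, :340]=0
    q=np.argwhere(k)[:,::-1]; P=np.array([onz("top",u,118)[:2]-O for u in q.astype(float)])
    x,y=P@XC,P@YC; print("row teal tops: x",np.percentile(x,[2,50,98]).round(1),"y",np.percentile(y,[1,99]).round(1),"n",len(q))
def gx(x,z): p=O+XC*x; go(p[0],p[1],z,101)
E
python3 -c "
from h import *
row()"
python3 -m pendant '[[[0,0,4],[0,0,0]],[[0,0,4],[0,0,0]],[[0,0,3],[0,0,0]],[[0.05,0,1.6],[0,0,0]],[[0,0,0.2],[0,0,0]],[[0,0,0],[0,0,0]],[[0,0,0],[0,0,0]]]' 1
python3 -m pendant '[[[0,0,0],[0,0,0]],[[0,0,0],[0,0,0]],[[0,0,0],[0,0,0]],[[0,0,0],[0,0,0]],[[0,0,0],[0,0,0]]]' -1
python3 -m pendant '[[[0,0,-1],[0,0,0]],[[0,0,-2.5],[0,0,0]],[[0,0,-3],[0,0,0]],[[0,0,-3],[0,0,0]],[[0,0,-3],[0,0,0]],[[0,0,-0.5],[0,0,0]],[[0,0,0],[0,0,0]]]' -1
python3 -c "
from h import *
gx(22,200)"
```

```text
row teal tops: x [-0.4  4.9 10.1] y [-31.3  30.5] n 221
time_s: 19.58
eef_pos: [504.0, 178.7, 252.4]
tool_rot: [[0.982, 0.189, 0.001], [0.189, -0.982, 0.001], [0.001, -0.001, -1.0]]
force: [0.9, -0.3, -0.0]
gripper_width: 93.5
grasp_force: 0.0
time_s: 20.2
eef_pos: [503.7, 178.7, 251.5]
tool_rot: [[0.982, 0.188, -0.0], [0.188, -0.982, 0.0], [-0.0, -0.0, -1.0]]
force: [0.0, 0.2, 2.9]
gripper_width: 64.0
grasp_force: 30.0
time_s: 21.08
eef_pos: [503.5, 178.7, 381.4]
tool_rot: [[0.982, 0.189, -0.0], [0.189, -0.982, 0.0], [-0.0, -0.0, -1.0]]
force: [-0.8, 0.1, -1.2]
gripper_width: 63.7
grasp_force: 30.0
{'t': 21.07, 'tool_cm': [1.48, 36.78, 0.12], 'q7': -1.5, 'w': 63.7, 'F': [-0.8, 0.1, -1.2], 'turnz': -0.1}
```

```bash
python3 -m pendant '[[[0.2,4.6,0],[0,0,0]],[[0.2,4.6,0],[0,0,0]],[[0.2,4.6,0],[0,0,0]],[[0.2,4.6,0],[0,0,0]],[[0.2,4.6,0],[0,0,0]],[[0.2,4.6,0],[0,0,0]],[[0.1,4.6,0],[0,0,0]],[[0.2,4.6,0],[0,0,0]],[[0,0,0],[0,0,0]],[[0,0,0],[0,0,0]]]' -1
python3 -c "
from h import *
gx(22,101.5)
rack()"
```

```text
time_s: 22.32
eef_pos: [587.5, -179.8, 380.3]
tool_rot: [[0.982, 0.188, -0.002], [0.188, -0.982, 0.0], [-0.002, -0.001, -1.0]]
force: [-0.1, 0.4, -1.5]
gripper_width: 63.4
grasp_force: 30.0
{'t': 22.32, 'tool_cm': [0.02, -0.01, 9.88], 'q7': -0.78, 'w': 63.4, 'F': [-0.1, 0.4, -1.5], 'turnz': -0.2}
fil area 204 c [585.2 194.3] len 64.0 ywAngle 101.0 thick px 5.8
fil area 199 c [563.8 188.8] len 64.1 ywAngle 100.5 thick px 5.7
cas area 195 c [542.8 184.5] len 64.5 ywAngle 101.0 thick px 6.1
cas area 202 c [521.  181.8] len 64.9 ywAngle 101.2 thick px 6.1
```

```bash
python3 -m pendant '[[[0,0,2],[0,0,0]],[[0,0,2],[0,0,0]],[[0,0,2],[0,0,0]],[[0,0,1.5],[0,0,0]],[[0,0,1],[0,0,0]],[[0,0,0.6],[0,0,0]],[[0,0,0.4],[0,0,0]],[[0,0,0.2],[0,0,0]],[[0,0,0.2],[0,0,0]],[[0,0,0],[0,0,0]]]' -1
python3 -c "
from h import *
gx(19,101.5)"
python3 -m pendant '[[[-0.15,0,0],[0,0,0]],[[-0.15,0,0],[0,0,0]],[[-0.1,0,0],[0,0,0]],[[0,0,0],[0,0,0]]]' -1
python3 -c "
from h import *
gx(19,101.5)"
```

```text
time_s: 23.62
eef_pos: [587.8, -179.9, 282.5]
tool_rot: [[0.982, 0.189, 0.0], [0.189, -0.982, 0.0], [0.0, 0.0, -1.0]]
force: [-0.2, 0.2, -0.6]
gripper_width: 63.7
grasp_force: 30.0
{'t': 23.62, 'tool_cm': [-0.33, -0.03, 0.1], 'q7': -0.7, 'w': 63.7, 'F': [-0.2, 0.2, -0.6], 'turnz': -0.1}
time_s: 24.12
eef_pos: [584.3, -180.6, 282.7]
tool_rot: [[0.982, 0.189, 0.001], [0.189, -0.982, -0.0], [0.001, 0.0, -1.0]]
force: [5.0, -0.6, -3.3]
gripper_width: 63.7
grasp_force: 30.0
{'t': 24.12, 'tool_cm': [0.03, -0.02, 0.12], 'q7': -0.69, 'w': 63.7, 'F': [5.0, -0.6, -3.3], 'turnz': -0.1}
```

Contact along x at 5 N. I lower it 1.5 mm to the floor and release.

```bash
python3 -m pendant '[[[0,0,0.15],[0,0,0]],[[0,0,0.05],[0,0,0]],[[0,0,0],[0,0,0]]]' -1
python3 -m pendant '[[[0,0,0],[0,0,0]],[[0,0,0],[0,0,0]],[[0,0,0],[0,0,0]],[[0,0,0],[0,0,0]],[[0,0,-2],[0,0,0]],[[0,0,-4],[0,0,0]],[[0,0,-4],[0,0,0]],[[0,0,0],[0,0,0]]]' 1
python3 - <<'E'
from h import *
go(524.8,183.2,200,101)
E
```

```text
time_s: 24.5
eef_pos: [584.4, -180.7, 281.3]
tool_rot: [[0.982, 0.189, 0.001], [0.189, -0.982, 0.0], [0.001, 0.0, -1.0]]
force: [1.5, 3.0, 11.5]
gripper_width: 63.8
grasp_force: 30.0
time_s: 25.5
eef_pos: [584.3, -181.5, 384.4]
tool_rot: [[0.982, 0.188, 0.005], [0.188, -0.982, -0.0], [0.005, 0.001, -1.0]]
force: [0.6, -0.3, 0.1]
gripper_width: 94.2
grasp_force: 0.0
{'t': 25.5, 'tool_cm': [1.01, -36.94, 0.39], 'q7': -0.78, 'w': 94.2, 'F': [0.6, -0.3, 0.1], 'turnz': -0.2}
```

```bash
python3 -m pendant '[[[0.1,-4.6,0],[0,0,0]],[[0.1,-4.6,0],[0,0,0]],[[0.1,-4.6,0],[0,0,0]],[[0.1,-4.6,0],[0,0,0]],[[0.1,-4.6,0],[0,0,0]],[[0.1,-4.6,0],[0,0,0]],[[0.2,-4.6,0],[0,0,0]],[[0.2,-4.7,0],[0,0,0]],[[0,0,0],[0,0,0]],[[0,0,0],[0,0,0]]]' 1
python3 - <<'E'
from h import *
go(524.8,182.5,71.5,101)
row()
E
```

```text
time_s: 26.75
eef_pos: [524.1, 183.0, 380.5]
tool_rot: [[0.982, 0.188, -0.0], [0.188, -0.982, -0.0], [-0.0, 0.0, -1.0]]
force: [-0.8, -0.5, -0.6]
gripper_width: 94.1
grasp_force: 0.0
{'t': 26.75, 'tool_cm': [0.06, 0.05, 12.9], 'q7': -1.46, 'w': 94.1, 'F': [-0.8, -0.5, -0.6], 'turnz': -0.2}
row teal tops: x [-0.3 11.5 19.7] y [-31.9  30.3] n 344
```

```bash
python3 -m pendant '[[[0,0,4],[0,0,0]],[[0,0,4],[0,0,0]],[[0,0,3],[0,0,0]],[[0.05,0,1.6],[0,0,0]],[[0,0,0.3],[0,0,0]],[[0,0,0],[0,0,0]],[[0,0,0],[0,0,0]]]' 1
python3 -m pendant '[[[0,0,0],[0,0,0]],[[0,0,0],[0,0,0]],[[0,0,0],[0,0,0]],[[0,0,0],[0,0,0]],[[0,0,0],[0,0,0]]]' -1
python3 -m pendant '[[[0,0,-1],[0,0,0]],[[0,0,-2.5],[0,0,0]],[[0,0,-3],[0,0,0]],[[0,0,-3],[0,0,0]],[[0,0,-3],[0,0,0]],[[0,0,-0.5],[0,0,0]],[[0,0,0],[0,0,0]]]' -1
python3 -c "
from h import *
gx(32.5,200)"
```

```text
time_s: 27.68
eef_pos: [525.0, 183.7, 252.4]
tool_rot: [[0.982, 0.188, 0.001], [0.188, -0.982, 0.001], [0.001, -0.001, -1.0]]
force: [-0.2, -0.6, -0.6]
gripper_width: 94.1
grasp_force: 0.0
time_s: 28.3
eef_pos: [524.7, 183.7, 251.5]
tool_rot: [[0.982, 0.189, -0.0], [0.189, -0.982, 0.0], [-0.0, -0.0, -1.0]]
force: [-1.6, 0.6, 2.9]
gripper_width: 63.9
grasp_force: 30.0
time_s: 29.18
eef_pos: [524.4, 183.7, 381.4]
tool_rot: [[0.982, 0.189, -0.0], [0.189, -0.982, 0.0], [-0.0, -0.0, -1.0]]
force: [0.7, 0.3, -1.4]
gripper_width: 63.8
grasp_force: 30.0
{'t': 29.18, 'tool_cm': [0.38, 36.88, 0.12], 'q7': -1.46, 'w': 63.8, 'F': [0.7, 0.3, -1.4], 'turnz': -0.1}
```

```bash
python3 -m pendant '[[[0,4.6,0],[0,0,0]],[[0,4.6,0],[0,0,0]],[[0.1,4.6,0],[0,0,0]],[[0.1,4.6,0],[0,0,0]],[[0.1,4.6,0],[0,0,0]],[[0,4.6,0],[0,0,0]],[[0,4.6,0],[0,0,0]],[[0,4.6,0],[0,0,0]],[[0,0,0],[0,0,0]],[[0,0,0],[0,0,0]]]' -1
python3 -c "
from h import *
gx(32.3,101.5)
rack()"
```

```text
time_s: 30.42
eef_pos: [596.7, -177.0, 380.3]
tool_rot: [[0.982, 0.188, -0.002], [0.188, -0.982, 0.0], [-0.002, -0.001, -1.0]]
force: [0.3, 0.5, 0.1]
gripper_width: 63.9
grasp_force: 30.0
{'t': 30.43, 'tool_cm': [0.09, 0.1, 9.88], 'q7': -0.78, 'w': 63.9, 'F': [0.3, 0.5, 0.1], 'turnz': -0.2}
fil area 204 c [585.2 194.3] len 64.0 ywAngle 101.0 thick px 5.8
fil area 197 c [563.9 188.8] len 64.1 ywAngle 100.6 thick px 5.7
cas area 195 c [542.8 184.5] len 64.5 ywAngle 101.0 thick px 6.1
```

```bash
python3 -m pendant '[[[0.05,0.1,2],[0,0,0]],[[0,0,2],[0,0,0]],[[0,0,2],[0,0,0]],[[0,0,1.5],[0,0,0]],[[0,0,1],[0,0,0]],[[0,0,0.6],[0,0,0]],[[0,0,0.4],[0,0,0]],[[0,0,0.2],[0,0,0]],[[0,0,0.2],[0,0,0]],[[0,0,0],[0,0,0]]]' -1
python3 -m pendant '[[[-0.15,0,0],[0,0,0]],[[-0.15,0,0],[0,0,0]],[[-0.1,0,0],[0,0,0]],[[0,0,0],[0,0,0]]]' -1
python3 -c "
from h import *
gx(29,101.5)"
```

```text
time_s: 31.72
eef_pos: [597.7, -178.0, 282.5]
tool_rot: [[0.982, 0.189, 0.0], [0.189, -0.982, -0.0], [0.0, 0.0, -1.0]]
force: [-0.4, -1.1, -0.7]
gripper_width: 64.1
grasp_force: 30.0
time_s: 32.22
eef_pos: [594.0, -178.8, 282.6]
tool_rot: [[0.982, 0.189, 0.001], [0.189, -0.982, -0.0], [0.001, 0.0, -1.0]]
force: [4.0, -1.1, -3.6]
gripper_width: 63.9
grasp_force: 30.0
{'t': 32.23, 'tool_cm': [0.05, -0.03, 0.11], 'q7': -0.7, 'w': 63.9, 'F': [4.0, -1.1, -3.6], 'turnz': -0.1}
```

```bash
python3 -m pendant '[[[0,0,0.15],[0,0,0]],[[0,0,0.05],[0,0,0]],[[0,0,0],[0,0,0]]]' -1
python3 -m pendant '[[[0,0,0],[0,0,0]],[[0,0,0],[0,0,0]],[[0,0,0],[0,0,0]],[[0,0,0],[0,0,0]],[[0,0,-2],[0,0,0]],[[0,0,-4],[0,0,0]],[[0,0,-4],[0,0,0]],[[0,0,0],[0,0,0]]]' 1
python3 -c "
from h import *
go(546.5,186.3,200,101)"
```

```text
time_s: 32.6
eef_pos: [594.0, -178.9, 281.3]
tool_rot: [[0.982, 0.189, 0.001], [0.189, -0.982, 0.0], [0.001, -0.0, -1.0]]
force: [0.3, 2.2, 13.0]
gripper_width: 63.8
grasp_force: 30.0
time_s: 33.6
eef_pos: [594.1, -179.6, 384.4]
tool_rot: [[0.982, 0.188, 0.005], [0.188, -0.982, -0.0], [0.005, 0.001, -1.0]]
force: [-0.1, 0.0, -0.5]
gripper_width: 93.9
grasp_force: 0.0
{'t': 33.6, 'tool_cm': [2.2, -36.83, 0.4], 'q7': -0.78, 'w': 93.9, 'F': [-0.1, 0.0, -0.5], 'turnz': -0.2}
```

```bash
python3 -m pendant '[[[0.3,-4.6,0],[0,0,0]],[[0.3,-4.6,0],[0,0,0]],[[0.3,-4.6,0],[0,0,0]],[[0.3,-4.6,0],[0,0,0]],[[0.3,-4.6,0],[0,0,0]],[[0.3,-4.6,0],[0,0,0]],[[0.2,-4.6,0],[0,0,0]],[[0.2,-4.6,0],[0,0,0]],[[0,0,0],[0,0,0]],[[0,0,0],[0,0,0]]]' 1
python3 - <<'E'
from h import *
go(546.5,186.3,71.5,101)
row()
E
```

```text
time_s: 34.85
eef_pos: [545.9, 186.2, 380.6]
tool_rot: [[0.982, 0.188, -0.0], [0.188, -0.982, -0.0], [-0.0, 0.0, -1.0]]
force: [0.5, -0.3, -0.8]
gripper_width: 93.9
grasp_force: 0.0
{'t': 34.85, 'tool_cm': [0.06, -0.01, 12.91], 'q7': -1.42, 'w': 93.9, 'F': [0.5, -0.3, -0.8], 'turnz': -0.1}
row teal tops: x [-0.3 14.5 29.5] y [-32.   30.2] n 469
```

```bash
python3 -m pendant '[[[0,0,4],[0,0,0]],[[0,0,4],[0,0,0]],[[0,0,3],[0,0,0]],[[0.05,0,1.6],[0,0,0]],[[0,0,0.3],[0,0,0]],[[0,0,0],[0,0,0]],[[0,0,0],[0,0,0]]]' 1
python3 -m pendant '[[[0,0,0],[0,0,0]],[[0,0,0],[0,0,0]],[[0,0,0],[0,0,0]],[[0,0,0],[0,0,0]],[[0,0,0],[0,0,0]]]' -1
python3 -m pendant '[[[0,0,-1],[0,0,0]],[[0,0,-2.5],[0,0,0]],[[0,0,-3],[0,0,0]],[[0,0,-3],[0,0,0]],[[0,0,-3],[0,0,0]],[[0,0,-0.5],[0,0,0]],[[0,0,0],[0,0,0]]]' -1
python3 -c "
from h import *
gx(41.8,200)"
```

```text
time_s: 35.78
eef_pos: [546.8, 186.9, 252.4]
tool_rot: [[0.982, 0.189, 0.001], [0.189, -0.982, 0.001], [0.001, -0.001, -1.0]]
force: [-0.1, 0.1, -0.3]
gripper_width: 94.1
grasp_force: 0.0
time_s: 36.4
eef_pos: [546.5, 186.9, 251.5]
tool_rot: [[0.982, 0.188, -0.0], [0.188, -0.982, 0.0], [-0.0, -0.0, -1.0]]
force: [-0.6, 1.0, 2.6]
gripper_width: 63.6
grasp_force: 30.0
time_s: 37.28
eef_pos: [546.2, 186.9, 381.3]
tool_rot: [[0.982, 0.189, -0.0], [0.189, -0.982, 0.0], [-0.0, -0.0, -1.0]]
force: [-1.1, 0.2, -1.2]
gripper_width: 63.8
grasp_force: 30.0
{'t': 37.27, 'tool_cm': [-0.89, 36.78, 0.12], 'q7': -1.42, 'w': 63.8, 'F': [-1.1, 0.2, -1.2], 'turnz': -0.1}
```

```bash
python3 -m pendant '[[[-0.1,4.6,0],[0,0,0]],[[-0.1,4.6,0],[0,0,0]],[[-0.1,4.6,0],[0,0,0]],[[-0.1,4.6,0],[0,0,0]],[[-0.1,4.6,0],[0,0,0]],[[-0.1,4.6,0],[0,0,0]],[[-0.1,4.6,0],[0,0,0]],[[-0.1,4.6,0],[0,0,0]],[[0,0,0],[0,0,0]],[[0,0,0],[0,0,0]]]' -1
python3 -c "
from h import *
gx(41.8,101.5)"
```

```text
time_s: 38.52
eef_pos: [607.7, -175.9, 380.3]
tool_rot: [[0.982, 0.188, -0.002], [0.188, -0.982, 0.0], [-0.002, -0.001, -1.0]]
force: [0.0, 0.6, -0.7]
gripper_width: 63.6
grasp_force: 30.0
{'t': 38.52, 'tool_cm': [-0.06, -0.0, 9.88], 'q7': -0.78, 'w': 63.6, 'F': [0.0, 0.6, -0.7], 'turnz': -0.2}
```

```bash
python3 -m pendant '[[[-0.05,0,2],[0,0,0]],[[0,0,2],[0,0,0]],[[0,0,2],[0,0,0]],[[0,0,1.5],[0,0,0]],[[0,0,1],[0,0,0]],[[0,0,0.6],[0,0,0]],[[0,0,0.4],[0,0,0]],[[0,0,0.2],[0,0,0]],[[0,0,0.2],[0,0,0]],[[0,0,0],[0,0,0]]]' -1
python3 -m pendant '[[[-0.15,0,0],[0,0,0]],[[-0.15,0,0],[0,0,0]],[[-0.1,0,0],[0,0,0]],[[0,0,0],[0,0,0]]]' -1
python3 -c "
from h import *
gx(38.7,101.5)"
```

```text
time_s: 39.78
eef_pos: [607.5, -176.2, 282.6]
tool_rot: [[0.982, 0.188, 0.0], [0.188, -0.982, 0.0], [0.0, -0.0, -1.0]]
force: [-0.6, 0.5, -0.8]
gripper_width: 63.6
grasp_force: 30.0
time_s: 40.28
eef_pos: [603.8, -176.9, 282.7]
tool_rot: [[0.982, 0.189, 0.001], [0.189, -0.982, -0.0], [0.001, 0.0, -1.0]]
force: [2.5, 0.7, -1.0]
gripper_width: 63.8
grasp_force: 30.0
{'t': 40.27, 'tool_cm': [0.02, -0.04, 0.12], 'q7': -0.7, 'w': 63.8, 'F': [2.5, 0.7, -1.0], 'turnz': -0.1}
```

```bash
python3 -m pendant '[[[0,0,0.15],[0,0,0]],[[-0.1,0,0.05],[0,0,0]],[[0,0,0],[0,0,0]]]' -1
python3 -m pendant '[[[0,0,0],[0,0,0]],[[0,0,0],[0,0,0]],[[0,0,0],[0,0,0]],[[0,0,0],[0,0,0]],[[0,0,-2],[0,0,0]],[[0,0,-4],[0,0,0]],[[0,0,-4],[0,0,0]],[[0,0,0],[0,0,0]]]' 1
python3 - <<'E'
from h import *
rack()
T=camera("top"); print(hsv(T)[195:225:2,186].tolist())
for b in blobs(T,(105,0,70),(179,60,150),60,(165,190,205,222)): print(b,[np.round(onz("top",u,109)[:2],1).tolist() for u in cv2.boxPoints(b[2])],onz("top",b[0],109).round(1))
go(615,200.5,200,101)
E
```

```text
time_s: 40.65
eef_pos: [603.4, -177.0, 281.3]
tool_rot: [[0.982, 0.189, 0.002], [0.189, -0.982, 0.0], [0.002, 0.0, -1.0]]
force: [5.4, 1.2, 9.1]
gripper_width: 63.9
grasp_force: 30.0
time_s: 41.65
eef_pos: [603.0, -177.9, 384.5]
tool_rot: [[0.982, 0.188, 0.005], [0.188, -0.982, -0.0], [0.005, 0.001, -1.0]]
force: [0.2, 0.1, -0.7]
gripper_width: 94.0
grasp_force: 0.0
fil area 204 c [585.2 194.3] len 64.0 ywAngle 101.0 thick px 5.8
fil area 198 c [563.9 188.8] len 64.1 ywAngle 100.7 thick px 5.7
[[105, 27, 56], [109, 26, 80], [110, 20, 114], [113, 18, 116], [113, 18, 116], [116, 17, 120], [113, 17, 122], [116, 16, 125], [115, 18, 87], [120, 22, 35], [113, 28, 37], [113, 27, 38], [113, 27, 38], [47, 12, 186], [30, 4, 248]]
([184.5, 204.5], 362, ((184.42481994628906, 204.5115203857422), (14.52146053314209, 24.861351013183594), 81.25383758544922)) [[624.8, 223.8], [632.7, 180.5], [606.8, 175.2], [598.9, 218.3]] [615.8 199.3 109. ]
{'t': 41.75, 'tool_cm': [8.35, -36.84, 0.14], 'q7': -0.78, 'w': 93.7, 'F': [0.3, 0.0, -0.0], 'turnz': -0.1}
```

```bash
python3 -m pendant '[[[1.1,-4.6,0],[0,0,0]],[[1,-4.6,0],[0,0,0]],[[1.1,-4.6,0],[0,0,0]],[[1,-4.6,0],[0,0,0]],[[1.1,-4.6,0],[0,0,0]],[[1,-4.6,0],[0,0,0]],[[1.1,-4.6,0],[0,0,0]],[[1,-4.6,0],[0,0,0]],[[0,0,0],[0,0,0]],[[0,0,0],[0,0,0]]]' 1
python3 - <<'E'
from h import *
go(615.5,199.6,102,101)
row()
T=camera("top");S=camera("side");cv2.imwrite("pics/c8.png",np.hstack([crop(T,350,180,430,270,5),crop(S,310,140,390,230,5)]))
E
```

```text
time_s: 43.0
eef_pos: [615.5, 199.6, 379.8]
tool_rot: [[0.982, 0.188, -0.001], [0.188, -0.982, -0.001], [-0.001, 0.001, -1.0]]
force: [0.2, -1.7, -0.2]
gripper_width: 94.1
grasp_force: 0.0
{'t': 43.0, 'tool_cm': [0.01, -0.01, 9.78], 'q7': -1.37, 'w': 94.1, 'F': [0.2, -1.7, -0.2], 'turnz': -0.2}
row teal tops: x [-0.2 20.9 39. ] y [-31.8  30.1] n 574
```

View pics/c8.png

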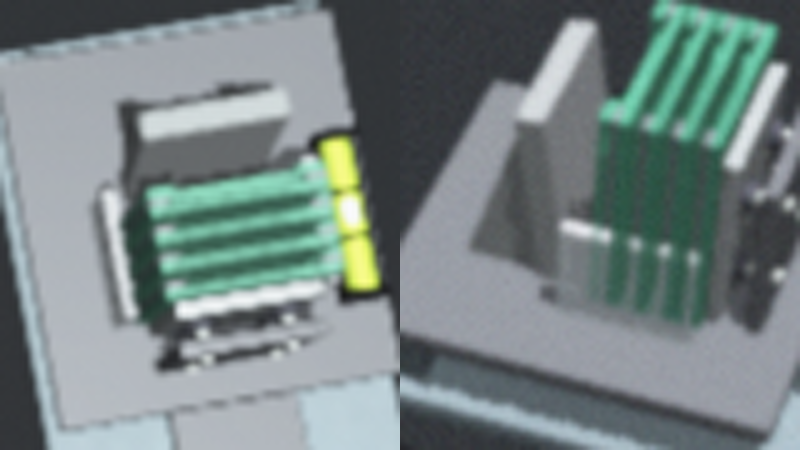

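All four cassettes stand upright and tight (crop right, teal row at (660,200)), and the bubble is centred. Next is the wedge.

```bash
python3 -m pendant '[[[0,0,3],[0,0,0]],[[0,0,3],[0,0,0]],[[0,0,2],[0,0,0]],[[0,0,1.5],[0,0,0]],[[0,0,0.3],[0,0,0]],[[0,0,0],[0,0,0]],[[0,0,0],[0,0,0]]]' 1
python3 -m pendant '[[[0,0,0],[0,0,0]],[[0,0,0],[0,0,0]],[[0,0,0],[0,0,0]],[[0,0,0],[0,0,0]],[[0,0,0],[0,0,0]],[[0,0,0],[0,0,0]],[[0,0,0],[0,0,0]]]' -1
python3 -m pendant '[[[0,0,-1],[0,0,0]],[[0,0,-2.5],[0,0,0]],[[0,0,-3],[0,0,0]],[[0,0,-3],[0,0,0]],[[0,0,-3],[0,0,0]],[[0,0,-1.5],[0,0,0]],[[0,0,0],[0,0,0]]]' -1
python3 -c "
from h import *
gx(54,240)"
```

```text
time_s: 44.02
eef_pos: [615.9, 200.1, 283.2]
tool_rot: [[0.982, 0.188, 0.001], [0.188, -0.982, 0.0], [0.001, -0.0, -1.0]]
force: [0.4, -0.7, 0.5]
gripper_width: 94.0
grasp_force: 0.0
time_s: 44.9
eef_pos: [615.7, 200.1, 282.5]
tool_rot: [[0.982, 0.188, 0.0], [0.188, -0.982, -0.0], [-0.0, 0.0, -1.0]]
force: [-0.2, -0.5, 0.7]
gripper_width: 43.8
grasp_force: 30.0
time_s: 45.78
eef_pos: [615.7, 200.1, 423.1]
tool_rot: [[0.982, 0.189, 0.001], [0.189, -0.982, 0.001], [0.001, -0.001, -1.0]]
force: [-0.1, 0.5, -1.4]
gripper_width: 43.4
grasp_force: 30.0
{'t': 45.77, 'tool_cm': [-6.74, 36.76, 0.28], 'q7': -1.4, 'w': 43.4, 'F': [-0.1, 0.5, -1.4], 'turnz': -0.1}
```

```bash
python3 -m pendant '[[[-0.8,4.6,0],[0,0,0]],[[-0.9,4.6,0],[0,0,0]],[[-0.8,4.6,0],[0,0,0]],[[-0.9,4.6,0],[0,0,0]],[[-0.8,4.6,0],[0,0,0]],[[-0.8,4.6,0],[0,0,0]],[[-0.8,4.6,0],[0,0,0]],[[-0.8,4.6,0],[0,0,0]],[[0,0,0],[0,0,0]],[[0,0,0],[0,0,0]]]' -1
python3 -c "
from h import *
gx(54.5,215)"
```

```text
time_s: 47.02
eef_pos: [620.2, -173.3, 421.4]
tool_rot: [[0.982, 0.188, -0.002], [0.188, -0.982, 0.0], [-0.001, -0.001, -1.0]]
force: [1.0, -0.2, -1.1]
gripper_width: 43.8
grasp_force: 30.0
{'t': 47.02, 'tool_cm': [-0.08, 0.0, 2.64], 'q7': -0.81, 'w': 43.8, 'F': [1.0, -0.2, -1.1], 'turnz': -0.1}
```

```bash
python3 -m pendant '[[[-0.08,0,1.5],[0,0,0]],[[0,0,1],[0,0,0]],[[0,0,0.5],[0,0,0]],[[0,0,0.5],[0,0,0]],[[0,0,0.5],[0,0,0]],[[0,0,0],[0,0,0]]]' -1
python3 - <<'E'
from h import *
gx(54.5,170)
S=camera("side");cv2.imwrite("pics/c9.png",crop(S,300,120,440,225,5.5))
E
```

```text
time_s: 47.78
eef_pos: [619.4, -173.9, 382.2]
tool_rot: [[0.982, 0.188, -0.0], [0.188, -0.982, -0.0], [-0.0, -0.0, -1.0]]
force: [0.2, -0.2, -1.1]
gripper_width: 43.8
grasp_force: 30.0
{'t': 47.77, 'tool_cm': [0.01, -0.04, 3.22], 'q7': -0.79, 'w': 43.8, 'F': [0.2, -0.2, -1.1], 'turnz': -0.1}
```

View pics/c9.png

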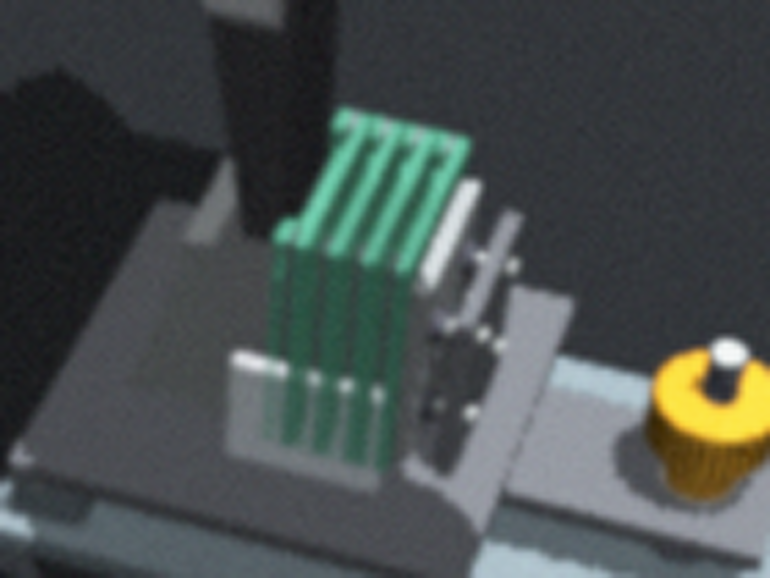

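The wedge enters between the row and the end plate (crop (255,230)) without contact. I continue down.

```bash
python3 -m pendant '[[[0,0,1],[0,0,0]],[[0,0,1],[0,0,0]],[[0,0,0.6],[0,0,0]],[[0,0,0.4],[0,0,0]],[[0,0,0.2],[0,0,0]],[[0,0,0],[0,0,0]]]' -1
python3 -c "
from h import *
gx(53.5,161.5)"
```

```text
time_s: 48.58
eef_pos: [619.4, -173.9, 350.5]
tool_rot: [[0.982, 0.188, -0.0], [0.188, -0.982, -0.0], [-0.0, 0.0, -1.0]]
force: [0.2, 0.4, -0.6]
gripper_width: 44.0
grasp_force: 30.0
{'t': 48.58, 'tool_cm': [-0.1, -0.04, 0.9], 'q7': -0.76, 'w': 44.0, 'F': [0.2, 0.4, -0.6], 'turnz': -0.1}
```

```bash
python3 -m pendant '[[[-0.05,0,0.3],[0,0,0]],[[-0.05,0,0.3],[0,0,0]],[[0,0,0.2],[0,0,0]],[[0,0,0],[0,0,0]]]' -1
python3 -m pendant '[[[-0.03,0,0.2],[0,0,0]],[[-0.02,0,0.2],[0,0,0]],[[0,0,0],[0,0,0]]]' -1
python3 -c "
from h import *
gx(53,158)"
```

```text
time_s: 49.08
eef_pos: [618.6, -174.0, 342.4]
tool_rot: [[0.982, 0.189, 0.0], [0.189, -0.982, -0.0], [0.0, 0.0, -1.0]]
force: [1.8, 0.7, -2.4]
gripper_width: 44.0
grasp_force: 30.0
time_s: 49.45
eef_pos: [618.0, -174.1, 338.3]
tool_rot: [[0.982, 0.188, -0.0], [0.188, -0.982, -0.0], [-0.0, 0.0, -1.0]]
force: [2.5, 0.2, -2.6]
gripper_width: 43.6
grasp_force: 30.0
{'t': 49.45, 'tool_cm': [0.0, -0.03, 0.03], 'q7': -0.75, 'w': 43.6, 'F': [2.5, 0.2, -2.6], 'turnz': -0.1}
```

```bash
python3 -m pendant '[[[-0.02,0,0.15],[0,0,0]],[[-0.02,0,0.15],[0,0,0]],[[0,0,0],[0,0,0]]]' -1
python3 -m pendant '[[[0,0,0.15],[0,0,0]],[[0,0,0.15],[0,0,0]],[[0,0,0],[0,0,0]]]' -1
```

```text
time_s: 49.82
eef_pos: [617.6, -174.3, 335.4]
tool_rot: [[0.982, 0.188, -0.0], [0.188, -0.982, -0.0], [-0.0, 0.0, -1.0]]
force: [3.5, 0.9, -2.0]
gripper_width: 43.5
grasp_force: 30.0
time_s: 50.2
eef_pos: [617.4, -174.4, 332.4]
tool_rot: [[0.982, 0.188, -0.0], [0.188, -0.982, -0.0], [-0.0, 0.0, -1.0]]
force: [1.6, -1.2, 0.4]
gripper_width: 44.0
grasp_force: 30.0
```

```bash
python3 -m pendant '[[[-0.02,0,0.15],[0,0,0]],[[-0.02,0,0.15],[0,0,0]],[[0,0,0],[0,0,0]]]' -1
python3 -m pendant '[[[-0.02,0,0.15],[0,0,0]],[[-0.02,0,0.15],[0,0,0]],[[0,0,0],[0,0,0]]]' -1
python3 -c "
from h import *
gx(52,148)"
```

```text
time_s: 50.58
eef_pos: [617.0, -174.5, 329.4]
tool_rot: [[0.982, 0.188, -0.0], [0.188, -0.982, -0.0], [-0.0, 0.0, -1.0]]
force: [0.3, -0.8, 3.8]
gripper_width: 44.1
grasp_force: 30.0
time_s: 50.95
eef_pos: [616.6, -174.7, 326.6]
tool_rot: [[0.982, 0.188, -0.0], [0.188, -0.982, -0.0], [-0.0, 0.0, -1.0]]
force: [-0.7, -0.4, 6.1]
gripper_width: 43.7
grasp_force: 30.0
{'t': 50.95, 'tool_cm': [0.05, -0.06, -0.14], 'q7': -0.74, 'w': 43.7, 'F': [-0.7, -0.4, 6.1], 'turnz': -0.1}
```

```bash
python3 -m pendant '[[[-0.02,0,0.15],[0,0,0]],[[-0.02,0,0.15],[0,0,0]],[[0,0,0],[0,0,0]]]' -1
python3 -m pendant '[[[-0.02,0,0.1],[0,0,0]],[[0,0,0.1],[0,0,0]],[[0,0,0],[0,0,0]]]' -1
```

```text
time_s: 51.32
eef_pos: [616.2, -174.9, 323.8]
tool_rot: [[0.982, 0.188, -0.0], [0.188, -0.982, -0.0], [-0.0, 0.0, -1.0]]
force: [-2.1, -1.2, 10.0]
gripper_width: 44.0
grasp_force: 30.0
time_s: 51.7
eef_pos: [615.9, -175.1, 322.0]
tool_rot: [[0.982, 0.188, -0.0], [0.188, -0.982, -0.0], [-0.0, 0.0, -1.0]]
force: [-4.4, -1.1, 11.5]
gripper_width: 43.6
grasp_force: 30.0
```

```bash
python3 -m pendant '[[[0,0,0],[0,0,0]],[[0,0,0],[0,0,0]],[[0,0,0],[0,0,0]],[[0,0,0],[0,0,0]],[[0,0,0],[0,0,0]],[[0,0,-2],[0,0,0]],[[0,0,-4],[0,0,0]],[[0,0,-4],[0,0,0]],[[0,-4,0],[0,0,0]],[[0,-5,0],[0,0,0]],[[0,-5,0],[0,0,0]],[[0,-5,0],[0,0,0]],[[0,-5,0],[0,0,0]],[[0,-5,0],[0,0,0]],[[0,0,0],[0,0,0]],[[0,0,0],[0,0,0]]]' 1
python3 - <<'E'
from h import *
row()
T=camera("top");S=camera("side");cv2.imwrite("pics/c10.png",np.hstack([crop(T,350,175,430,275,5),crop(S,310,130,390,230,5)]))
E
```

```text
time_s: 53.7
eef_pos: [561.6, 109.8, 422.4]
tool_rot: [[0.982, 0.188, 0.001], [0.188, -0.982, 0.0], [0.001, -0.0, -1.0]]
force: [-1.3, -1.0, 0.6]
gripper_width: 93.7
grasp_force: 0.0
row teal tops: x [-2.4 18.6 36.1] y [-32.   30.4] n 573
```

View pics/c10.png

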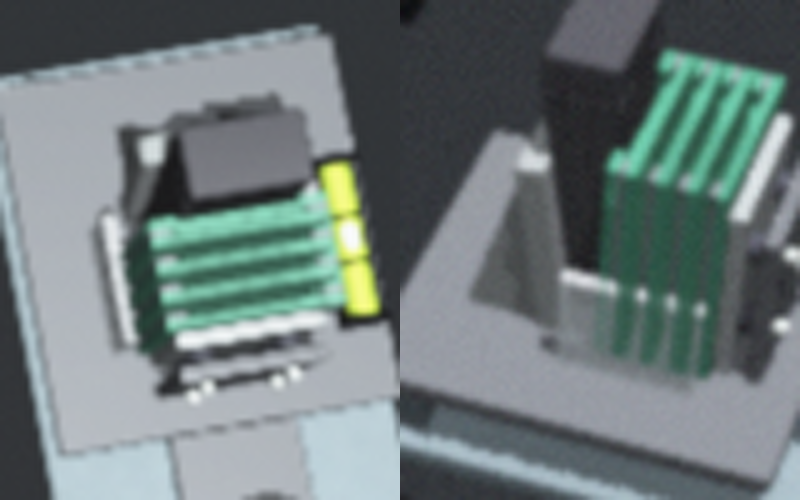

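The wedge is jammed (head at left crop (248,152)). The row is squeezed back about 2.2 mm and the bubble is centred at left crop (350,238). One quick height check, then I hand in.

Run:
```python
from h import *
ct=lambda x,y:(350+x/5-.4,175+y/5-.4); cs=lambda x,y:(310+(x-400)/5-.4,130+y/5-.4)
for a,b in (((193,199),(548,56)),((180,143),(548,56)),((187,199),(622,72))): 
    p,e=tri(ct(*a),cs(*b)); print(p.round(1),round(float(e),1),((p[:2]-O)@XC).round(1))
print(monitor.sense()["force"])
```

```text
[ 610.2 -153.   149.7] 23.0 49.3
[ 621.1 -152.9  147. ] 3.6 60.1
[ 599.3 -156.1  148.2] 1.0 38.1
[ 0.11673693 -1.06504503  0.69829444]
```

```bash
python3 -c "
from rig import job
print(job.finish_job())"
```

```text
the job is handed in; nothing more can be done
None
```

I handed the job in at about 54 s of the 208 s allowed: the caster is level, all four cassettes stand tight in the row (so no filler blocks were needed), and the wedge is jammed with its head about 102 mm above the floor; `finish_job` returned no verdict.

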